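# Refit the front retaining spring on the shaker deck

## Task

The shaker's front retaining spring is missing and waits on the grey rack. First push the spring's straight leg fully down into the hole in the sliding tab of the slotted anchor at the front of the deck; only then stretch the spring and drop its loop over the headed post at the other end, so that the spring stays stretched between the two, with the leg still fully down in its hole and the loop caught under the post's head. Do not stretch the spring much further than it needs, leave the beakers and the jar on the deck standing where they are, and let go at the end.

Things in the scene. Friction and masses are not known exactly. Their poses are not given: they have to be found in the camera images.
- spring: Hook end of a tension spring 142 mm long. Origin on the coil axis above the leg; x along the coil to the loop end, z up. Black upright finger tab 24 (x) x 14 (y) mm, from z = -12 to +28. The coil, 16 mm wide, runs from x = 14 to 74. Weighs about 160 g in all. It does not bend, only lengthens along x: starts at 3.2 N, then 1.6 N per 10 mm; over 65 mm (origin to loop over 180 mm) ruins it.
- leg_tip (a point): Tip of the steel leg, at (0, 0, -30) mm in spring; same axes. The leg is straight, 6 mm in diameter, round-tipped, and points down 18 mm from the finger tab's underside, under the tab's middle.
- hook_grip (a point): A point in the hook end's finger tab, at (0, 0, 16) mm in spring, 12 mm below its top; same axes. Pinch the tab across its 14 mm (y).
- loop (a point): Centre of the steel loop: a flat ring of 5 mm wire, 18 mm inside, 28 mm outside, its hole upright. Relaxed it is at (114, 0, -16) mm in spring and moves along x as the spring lengthens; axes as spring.
- loop_grip (a point): Point in the loop end's black finger tab, 28 mm from the loop's centre towards the hook end and 26 mm above it. The tab is 24 (x) x 14 (y) mm, from 22 mm below to 18 mm above this point; under it a foot with a sole 14 x 22 mm reaches to 50 mm below it: with the leg fully home the foot stands on the deck and the spring is level. Axes as spring.
- anchor: Dark slotted anchor fixed on the deck, 70 (x) x 44 (y) x 20 mm, origin under its centre at deck height; slot along x, 16 mm wide. On it a light metal sliding tab, 50 (x) x 36 (y) x 8 mm, upper face 28 mm above the origin. The post lies along the anchor's +y or -y (they may be swapped), 150 to 162 mm away.
- anchor_top (a point): (0, 0, 28) mm in anchor, at the height of the sliding tab's upper face. The tab's hole, 10 (x) x 13 (y) mm, goes right through its centre; the space below the tab's upper face is 25 mm deep. The tab is locked somewhere within 9 mm of here along the anchor's x (y = 0); where is NOT in the readings: find the hole by sight or touch.
- post: Steel headed post fixed on the deck, origin at its foot's centre at deck height. Neck 8 mm in diameter up to 30 mm, then a rounded head 12 mm in diameter up to 34.5 mm; foot disc 34 mm in diameter, 4 mm thick.
- post_head (a point): Top centre of the post's head, (0, 0, 34.5) mm in post.
- shaker: Shaker, 300 (x) x 360 (y) mm, fixed. Origin under its centre; the deck is 64 mm above it and has a rim 6 mm higher. The spring's line is 100 mm from its centre towards the robot (-x). A fitted spring runs along its back edge.
- rack: Grey rack, 170 x 60 mm, fixed; origin under its centre. The spring starts level on it, with its x along the rack's x, its coil axis 46 mm above the rack's origin and its coil lying in a saddle that stands 48 mm high.
- beaker_a: Glass beaker on the deck, 52 mm wide, 65 mm high; origin under its centre.
- beaker_b: Second glass beaker on the deck, 52 mm wide, 65 mm high; origin under its centre.
- jar: Closed jar on the deck, 60 mm wide, 75 mm high; origin under its centre.
Not all that is in view belongs to the job. What is shaped like the spring but orange or yellow is not meant.

How it is judged (in metres and radians):
On the way, in this order (a step that is already met when the one before it is completed fails the run):
1. the leg is down in the tab's hole while the loop is still off the post (z of leg_tip in the frame of anchor below 0.016 m and x of leg_tip in the frame of anchor between -0.0125 and 0.0125 m and y of leg_tip in the frame of anchor between -0.006 and 0.006 m and horizontal distance between loop and post above 0.016 m), for 0.2 s.
2. the loop is round the post, under its head (horizontal distance between loop and post below 0.0075 m and z of loop in the frame of post below 0.0285 m), for 0.1 s.
At the end, for the whole second after the job is handed in: The leg is in the tab's hole with its tip at most 14 mm above the deck (fully home is 10 mm), the loop's centre is within 7.5 mm of the post's axis and at most 28.5 mm above the deck (under the head), the spring is stretched by 13 mm or more, and it is at rest (all of step 2 and z of leg_tip in the frame of anchor below 0.014 m and x of leg_tip in the frame of anchor between -0.0125 and 0.0125 m and y of leg_tip in the frame of anchor between -0.006 and 0.006 m and distance between spring and loop above 0.128 m and linear speed of spring below 0.02 m/s); the robot touches nothing.
It fails at once if the spring is overstretched (by more than 65 mm) (distance between spring and loop above 0.18 m).
It fails at once if a beaker or the jar is tipped over or pushed along (angle between any of beaker_a, beaker_b, jar's own z axis and vertical above 0.5 rad or distance of any of beaker_a, beaker_b, jar from where it was at the start of the episode above 0.03 m).
It also fails if it takes over 64 s, if anything falls off the work surface, if the arm or the gripper's body presses on something with over 40 N, if the wrist force passes 120 N, or if a joint passes its speed limit or range.

## Robot

A 7-joint arm with a two-finger parallel gripper is mounted at the origin on the work surface. World frame = base frame: x ahead of the robot, y to its left, z up, the work surface at z = 0. Lengths are in mm, angles in degrees, forces in N, time in s.
With the tool pointing down it reaches from about 375 to 925 mm from the base axis. Payload 3.1 kg.
Tool frame: the origin (TCP) lies midway between the tips of the shut fingers; the grasp point (between the pads) lies 19 mm behind it; z points along the fingers, y is the direction in which the jaws open and shut (so a half turn about z gives the same grasp; the last joint's range is limited). The gripper opens to 85 mm and grips with 20 to 120 N. Pads are 22 mm wide; open, the fingers measure 114 mm over their backs; the gripper's body (76 mm by 85 mm) begins 54 mm behind the grasp point. The pads swing forward as they close: fully open they stand 13 mm farther back than shut.
Start: joints at [58.167, 21.939, 2.515, 91.553, -1.026, 66.532, -2.859], TCP at [287.303, -583.061, 231.269] pointing down, gripper open.
Joint ranges: [-149.38, 149.38], [-23.57, 123.04], [-84.95, 90], [0, 143.3], [-89.99, 269.99], [3.08, 112.72], [-163.45, 163.45]. Speed limits (degrees/s): [159.86, 159.86, 180, 180, 180, 180, 180].

## Interface

Orientations are given as [roll, pitch, yaw] about the fixed x, y, z axes, in that order (R = Rz(yaw) Ry(pitch) Rx(roll)).
In Python, from cell import r, cams gives the robot as it stands. The module is installed in compiled form; this text tells all that it offers.
- The arm moves only by the tool send_rows, never from a script. Its argument "motion" is a list of rows, each a list of 5 numbers: the opening in per cent of the stroke, from 0 (shut) to 100 (fully open), then the shift along the tool's x, y, z in m, then the turn about the tool's z in degrees. In form: [[gripper, dx, dy, dz, turn], ...]. A call has 1 to 10 rows; each row shifts and turns the commanded pose from where the row before left it, along the tool's axes as they then stand; what a row does not reach is not made up. A row lasts 1/8 s, in which the tool goes at most 62.5 mm and 10.7 degrees, less where a joint would pass 70% of its speed; a pose out of reach is approached as far as the arm can. A call with a gripper value outside its range is refused whole. The fingers move at their own pace and stop on an object; "grip_force" is the grip in N (left out, the last holds). Time passes only in rows, so rows that do not move let the fingers close. It gives the time, the measured TCP pose, the force and the opening at its end, in the units of the state.
- r.observe(): the state, without advancing time (a new reading comes with each control period).
- cams.get_image(name): name is "scene" or "top"; returns (picture, depth): 384x512x3 uint8, red, green, blue; 384x512 float32, mm along the optical axis (not along the pixel's ray), 0 where there is no reading.
- cams.get_calibration(name): a dict with "mtx" (3x3 intrinsics, pixels), "T" (4x4, takes a point from camera to world coordinates). Camera axes: x right, y down, z forward; pixel columns grow to the right and rows downward; lengths in mm; the calibration is good to about 2 mm. A picture is of the moment at which its call begins. get_calibration takes no time and is no camera call.
- r.job_done(): hands the job in, once; it reports no verdict.
The state is a dict: "time": time; "joints": joint angles; "dq": joint speeds; "effort": joint torques, N m; "tcp_pos": TCP position; "ee_rot": TCP orientation; "contact_force": force on the tool from outside, world axes, zero at the start; "torque": the same for the moment, N m; "grip_width": finger opening in mm.
Only numpy, scipy, OpenCV 4.12 (cv2) and the standard library are available. Lean on these libraries where they do the work, as an engineer would, in place of code of your own. Each camera call takes 0.05 s, during which the arm holds its last target.

## Working session

There is one attempt and no reset: what is moved stays moved. The work goes in short steps, Python scripts to look and compute and a tool call to move; the robot and the scene stay as the last step left them, time stands still between calls to the robot, and variables do not carry over. Pictures are saved under pics/ and viewed, and the job is handed in when it is done.

Besides the shell and the picture viewer there is one more tool, called after "Emit:" as name([rows], argument=value, ...), one row to a line, values as JSON. send_rows: Moves the arm, as the interface text tells. Its arguments: {"type":"object","properties":{"motion":{"type":"array"},"grip_force":{"type":"number"}},"required":["motion"]}

```bash
mkdir -p pics; ls
python3 - <<'E'
from cell import r,cams
import cv2,numpy as np
print(r.observe())
for n in("scene","top"):
    im,d=cams.get_image(n); c=cams.get_calibration(n)
    print(n,np.round(c["mtx"],1).tolist(),np.round(c["T"],3).tolist())
    cv2.imwrite(f"pics/{n}0.png",im[:,:,::-1]); np.savez(f"{n}0.npz",im=im,d=d,K=c["mtx"],T=c["T"])
E
```

```text
pics
{'time': 0.0, 'joints': array([58.16669856, 21.99186411,  2.51144525, 91.64893212, -1.02297262,
       66.53226532, -2.85783914]), 'dq': array([-0.00801401, -0.02738713,  0.02648444,  0.02964769, -0.01974221,
       -0.08192942, -0.01820112]), 'effort': array([-6.39462705e-04, -4.33456779e+01,  1.02403589e+00, -2.49512637e+01,
        1.05501295e-02,  1.13023023e-02, -9.25213271e-06]), 'tcp_pos': array([ 286.84759314, -582.23016493,  229.8893568 ]), 'ee_rot': array([-1.79849758e+02,  1.04431439e-02,  2.62366754e+01]), 'contact_force': array([-0.64550841, -1.20361746, -0.02006726]), 'torque': array([-0.06308884, -0.07843742,  0.00950029]), 'grip_width': 85.25819675533755}
scene [[419.1, 0.0, 253.0], [0.0, 419.1, 192.2], [0.0, 0.0, 1.0]] [[-0.736, 0.39, -0.554, 992.409], [0.677, 0.432, -0.595, 484.322], [0.008, -0.813, -0.582, 692.551], [0.0, 0.0, 0.0, 1.0]]
top [[371.7, 0.0, 251.5], [0.0, 371.7, 187.5], [0.0, 0.0, 1.0]] [[0.011, -0.99, 0.14, 295.866], [-1.0, -0.01, 0.006, -132.139], [-0.004, -0.14, -0.99, 1118.368], [0.0, 0.0, 0.0, 1.0]]
```

View pics/scene0.png

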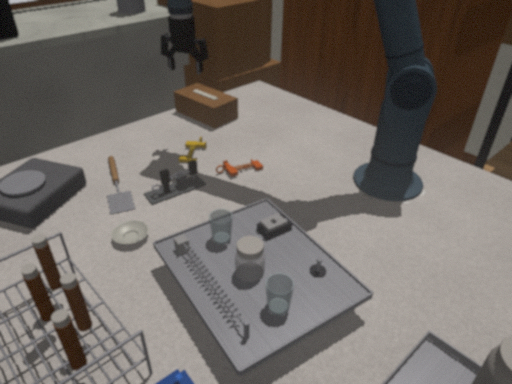

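View pics/top0.png

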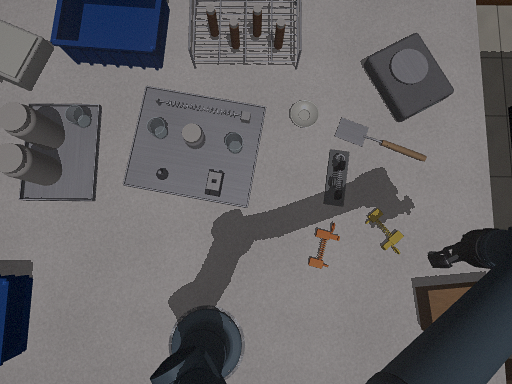

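Candidates for the spring are: on the grey rack, top (338,178) and scene (178,183), which is black; the orange one, top (323,245); the yellow one, top (385,230); and the fitted spring at the back, top (205,107). I choose the black one on the rack. Next come close crops.

Run:
```python
import cv2,numpy as np
t=np.load("top0.npz")["im"][:,:,::-1]; s=np.load("scene0.npz")["im"][:,:,::-1]
a=cv2.resize(t[140:215,310:370],None,fx=7,fy=7,interpolation=cv2.INTER_CUBIC)
b=cv2.resize(s[135:210,135:215],None,fx=7,fy=7,interpolation=cv2.INTER_CUBIC)[:525]
def g(x): return np.clip((x/255.)**.6*255,0,255).astype(np.uint8)
o=np.zeros((525,a.shape[1]+b.shape[1],3),np.uint8); o[:,:a.shape[1]]=g(a); o[:,a.shape[1]:]=g(b)
o=cv2.resize(o,(800,int(525*800/o.shape[1])));cv2.imwrite("pics/c1.png",o)
a=cv2.resize(t[80:215,115:275],None,fx=5,fy=4.4*5/4.4,interpolation=cv2.INTER_CUBIC)
cv2.imwrite("pics/c2.png",g(a)[:600])
a=cv2.resize(t[155:210,140:240],None,fx=8,fy=8,interpolation=cv2.INTER_CUBIC)
cv2.imwrite("pics/c2b.png",g(a))
a=cv2.resize(s[200:290,240:345],None,fx=6,fy=6,interpolation=cv2.INTER_CUBIC)
cv2.imwrite("pics/c3.png",g(a))
```

```text
(no output)
```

View pics/c1.png

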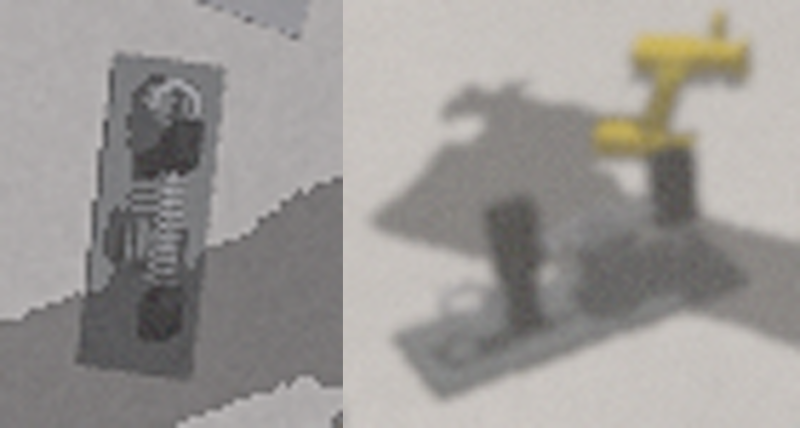

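View pics/c2b.png

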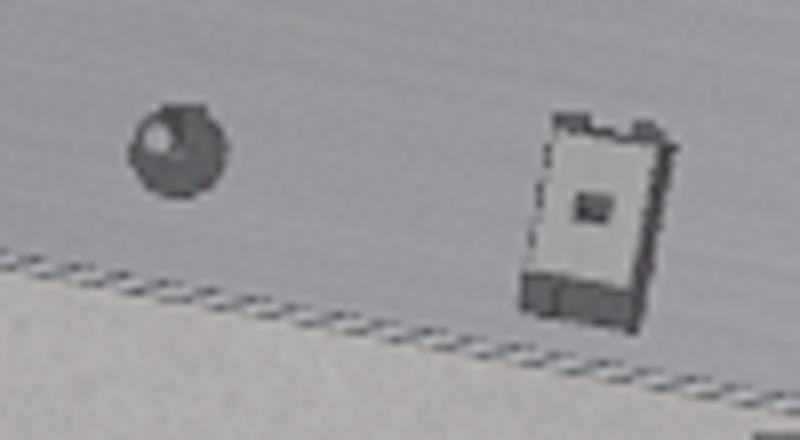

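View pics/c3.png

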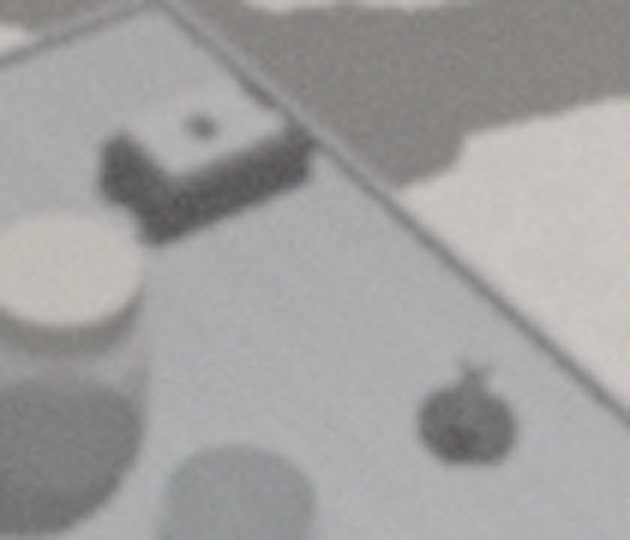

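The crop shows the black spring on the rack, with its loop (top ~336,158) at the far +x end and its hook tab (top ~337,195) nearer the robot. The anchor's light tab has its hole at top ~(214,181), and the post is at ~(161,173). Next I measure these.

```bash
cat > h.py <<'E'
import numpy as np,cv2
def cloud(d,K,T):
    v,u=np.mgrid[:d.shape[0],:d.shape[1]]
    p=np.stack([(u-K[0,2])/K[0,0]*d,(v-K[1,2])/K[1,1]*d,d,np.ones_like(d)],-1)
    return p@T.T
def ray(px,z,K,T):
    c=np.linalg.inv(K)@np.array([px[0],px[1],1.]); w=T[:3,:3]@c; o=T[:3,3]
    return o+w*(z-o[2])/w[2]
def tri(pa,ca,pb,cb):
    A=[];o=[]
    for p,(K,T) in((pa,ca),(pb,cb)):
        w=T[:3,:3]@np.linalg.inv(K)@np.array([p[0],p[1],1.]);A.append(w/np.linalg.norm(w));o.append(T[:3,3])
    M=sum(np.eye(3)-np.outer(a,a) for a in A);b=sum((np.eye(3)-np.outer(a,a))@q for a,q in zip(A,o))
    x=np.linalg.solve(M,b);return x,[np.linalg.norm((np.eye(3)-np.outer(a,a))@(x-q)) for a,q in zip(A,o)]
def load(f):
    z=np.load(f);return z["im"],z["d"],z["K"],z["T"]
def proj(P,K,T):
    c=np.linalg.inv(T)@np.append(P,1);q=K@c[:3];return q[:2]/q[2]
E
python3 - <<'E'
from h import *
for n in("top","scene"):
    im,d,K,T=load(n+"0.npz");P=cloud(d,K,T)
    hsv=cv2.cvtColor(im,cv2.COLOR_RGB2HSV)
    def rep(name,m):
        m=m.astype(np.uint8);nn,l,st,c=cv2.connectedComponentsWithStats(m)
        for i in range(1,nn):
            if st[i,4]<12: continue
            q=P[l==i][:,:3];print(n,name,st[i].tolist(),"cen",np.round(c[i],1),"med",np.round(np.median(q,0),1),"mean",np.round(q.mean(0),1),"zmax",round(np.percentile(q[:,2],90),1))
    x,y,z=P[...,0],P[...,1],P[...,2]
    if n=="top":
        roi=(np.mgrid[:384,:512][1]>320)&(np.mgrid[:384,:512][1]<355)&(np.mgrid[:384,:512][0]>145)&(np.mgrid[:384,:512][0]<210)
        rep("spr z>68",roi&(z>66)&(d>0)); rep("rack",roi&(z>4)&(z<90))
        u,v=np.mgrid[:384,:512][1],np.mgrid[:384,:512][0]
        A=(u>195)&(u<235)&(v>160)&(v<200)
        print("deck z",np.median(z[150:165,185:230]));rep("anchor z>86",A&(z>87));rep("anch all",A&(z>72))
        B=(u>150)&(u<172)&(v>163)&(v<185);rep("post z>85",B&(z>85));rep("foot",B&(z>66.5))
        for nm,(a,b,c,e) in dict(bA=(145,175,112,145),jar=(178,210,118,152),bB=(222,250,130,160)).items(): rep(nm,(u>a)&(u<b)&(v>c)&(v<e)&(z>100))
    else:
        u,v=np.mgrid[:384,:512][1],np.mgrid[:384,:512][0]
        rep("spr",(u>140)&(u<205)&(v>155)&(v<200)&(z>66)&(z<80)&(hsv[...,2]<90))
        A=(u>250)&(u<300)&(v>205)&(v<245);rep("anchor",A&(z>87))
        rep("post",(u>305)&(u<332)&(v>255)&(v<285)&(z>85))
E
```

```text
top spr z>68 [339, 161, 7, 8, 44] cen [342.1 164.4] med [ 513.8 -384.1   74.1] mean [ 513.  -384.6   73.7] zmax 75.6
top spr z>68 [336, 190, 6, 9, 46] cen [338.8 194. ] med [ 427.6 -373.9   73.4] mean [ 427.7 -373.3   73.5] zmax 76.7
top rack [324, 148, 25, 59, 941] cen [336.3 177.7] med [ 484.6 -377.2    7.6] mean [ 483.3 -378.6   21.8] zmax 63.1
deck z 63.40485899194232
top anchor z>86 [206, 171, 16, 20, 217] cen [213.6 180.6] med [459.  -20.1  91.4] mean [459.6 -19.8  91.4] zmax 93.9
top anch all [205, 169, 19, 27, 315] cen [213.8 181.9] med [455.7 -21.1  90. ] mean [456.4 -20.2  88.6] zmax 93.5
top post z>85 [158, 170, 4, 4, 14] cen [159.5 171.7] med [481.5 131.6  97.2] mean [482.4 131.5  96.7] zmax 99.3
top foot [155, 168, 14, 12, 76] cen [161.5 173.3] med [481.  129.5  68.6] mean [474.8 121.2 115.3] zmax 98.6
top bA [146, 117, 20, 20, 184] cen [155.1 125.8] med [611.3 146.  119.9] mean [605.2 141.2 129.1] zmax 128.8
top jar [182, 123, 22, 24, 406] cen [192.4 134.5] med [579.6  37.1 137.5] mean [578.4  35.8 138.7] zmax 140.4
top bB [225, 132, 19, 20, 153] cen [233.6 140.4] med [574.2 -75.4 123.8] mean [568.  -75.5 119.9] zmax 129.0
scene spr [188, 160, 9, 7, 38] cen [191.9 163.1] med [ 435.7 -367.3   72.7] mean [ 433.9 -369.4   71.5] zmax 74.4
scene spr [160, 169, 10, 7, 47] cen [164.6 172.1] med [ 517.7 -378.9   73.1] mean [ 517.2 -379.7   72.4] zmax 75.0
scene anchor [260, 213, 29, 18, 259] cen [273.6 221.6] med [462.2 -15.2  91.6] mean [462.8 -15.9  91.5] zmax 93.3
scene anchor [251, 236, 13, 9, 92] cen [256.  240.7] med [570.6  42.4 139.1] mean [576.2  47.  145.1] zmax 140.5
scene post [317, 258, 6, 8, 35] cen [319.1 261.3] med [486.2 135.9  96.4] mean [485.8 135.5  94.4] zmax 98.5
```

Run:
```python
from h import *
it,dt,Kt,Tt=load("top0.npz");is_,ds,Ks,Ts=load("scene0.npz")
def dark(im,u0,u1,v0,v1,thr):
    g=cv2.cvtColor(im,cv2.COLOR_RGB2GRAY).astype(float)[v0:v1,u0:u1]
    print(g.astype(int)) if thr is None else None
    w=np.clip(thr-g,0,None);v,u=np.mgrid[v0:v1,u0:u1];return (w*u).sum()/w.sum(),(w*v).sum()/w.sum()
def light(im,roi,P):
    pass
g=cv2.cvtColor(it,cv2.COLOR_RGB2GRAY);print(g[170:196,204:226])
g=cv2.cvtColor(is_,cv2.COLOR_RGB2GRAY);print(g[211:232,256:292])
```

```text
[[111 110 111 111 116  47  46  48  46  36 117 114 113 112 114  56  56  59
  116 114 112 112]
 [110 110 112 109 112  81 102  47  64  33  35  33  41  97  97  47  50  51
   55  98 115 114]
 [108 112 112 112 109  99 122 126 126 126  96  96  75  49  47  47  45  47
   49  76 116 110]
 [110 109 109 111  51 120 121 118 120 120 118 120 126 124 123 125 101 103
   46  28  42 114]
 [107 107 108 110  69 123 119 116 119 116 116 117 120 119 121 121 125 106
   41  32 103 115]
 [109 107 108 107  54 121 118 119 120 117 117 120 119 120 120 119 124 109
   37  37  95 115]
 [108 108 109 108 104 122 119 119 119 117 115 119 119 119 119 121 125  59
   34  35 117 112]
 [110 108 111  93  94 119 119 120 120 115 117 120 119 120 119 122 126  69
   32  53 115 113]
 [109 112 111  50 120 119 119 121 118 121 121 124 121 123 120 121 126  37
   33  62 114 110]
 [111 113 113  63 120 121 121 119  43  55  65  69  90 122 120 124 105  42
   30 103 114 111]
 [109 110 112  52 122 120 119  94  42  46  47  46  62 124 122 124 108  41
   40 100 112 112]
 [112 114 113  98 121 120 121  95  24  29  48  45  83 125 124 123  64  33
   
[... 3748 characters left out ...]
 116 131 137 131 125 119 112
  101  87  78  72  69  62  61  53  51  48  48  45  48  45  49  50  56  80]
 [ 95  70  53  48  48  45  45  51  55  65  72  94 113 118 115 107  98  87
   79  74  65  61  57  54  50  52  49  51  47  46  48  43  50  47  50  81]
 [ 92  60  49  42  43  48  48  48  55  57  67  78  86  91  87  82  74  73
   68  60  56  50  53  48  47  45  53  45  50  50  42  47  47  54  61  88]
 [ 89  59  52  45  50  49  51  48  55  52  55  65  73  72  74  67  62  56
   56  54  51  47  48  48  46  45  50  44  46  51  45  53  59  65  84 100]
 [ 95  66  60  49  45  51  48  48  47  56  61  57  64  65  61  60  58  52
   50  49  44  47  47  43  50  45  47  48  52  50  63  72  82  94 111 120]]
```

Run:
```python
from h import *
it,dt,Kt,Tt=load("top0.npz");is_,ds,Ks,Ts=load("scene0.npz")
def dk(im,u0,u1,v0,v1,thr):
    g=cv2.cvtColor(im,cv2.COLOR_RGB2GRAY).astype(float)[v0:v1,u0:u1]
    w=np.clip(thr-g,0,None);v,u=np.mgrid[v0:v1,u0:u1];return (w*u).sum()/w.sum(),(w*v).sum()/w.sum()
ht=dk(it,210,218,177,185,115);hs=dk(is_,268,279,217,225,130)
print("hole",ht,hs,tri(ht,(Kt,Tt),hs,(Ks,Ts)),ray(ht,92,Kt,Tt),ray(hs,92,Ks,Ts))
# tab/anchor orientation
P=cloud(dt,Kt,Tt)
g=cv2.cvtColor(it,cv2.COLOR_RGB2GRAY)
m=np.zeros(g.shape,np.uint8);m[165:200,200:230]=((P[165:200,200:230,2]>70)).astype(np.uint8)
c=max(cv2.findContours(m,0,2)[0],key=cv2.contourArea);print(cv2.minAreaRect(c))
# tab top = light and high
m=np.zeros(g.shape,np.uint8);m[165:200,200:230]=((P[165:200,200:230,2]>86)&(g[165:200,200:230]>85)).astype(np.uint8)
c=max(cv2.findContours(m,0,2)[0],key=cv2.contourArea);q=np.array([ray(p,92,Kt,Tt)[:2] for p in c[:,0]],np.float32);rc=cv2.minAreaRect(q);print("tab",rc)
# shaker rim orientation
# post
for z,p in((98.5,(159.7,171.8)),):print("post top",ray(p,z,Kt,Tt))
print("post scene",ray((319.2,260.5),97,Ks,Ts))
G=cv2.cvtColor(is_,cv2.COLOR_RGB2GRAY);print(G[256:285,308:332])
print(g[164:182,152:172])
for n,pt,ps in(("hooktab",(338.8,194.0),(191.9,163.1)),("looptab",(342.1,164.4),(164.6,172.1))):
    print(n,ray(pt,74,Kt,Tt),ray(ps,74,Ks,Ts),tri(pt,(Kt,Tt),ps,(Ks,Ts)))
```

```text
hole (np.float64(213.56882129277565), np.float64(180.612927756654)) (np.float64(273.22513812154693), np.float64(220.78729281767957)) (array([459.95495727, -19.72302515,  89.72697283]), [np.float64(0.1704712154993199), np.float64(0.17047121549923766)]) [459.47740707 -19.84598541  92.        ] [462.07280742 -17.95189656  92.        ]
((214.0192413330078, 182.4038543701172), (15.100942611694336, 25.10286521911621), 11.309932708740234)
tab ((459.65032958984375, -19.58807373046875), (35.2886848449707, 49.74897766113281), 80.09117889404297)
post top [481.84694746 130.47169293  98.5       ]
post scene [486.1374864  135.65533505  97.        ]
[[133 136 138 139 135 136 137 138 131 137 131 135 138 134 136 136 134 136
  131 118 106  91  92 114]
 [137 136 136 135 136 137 138 135 138 134 131 133 132 136 136 136 140 136
  134 132 118 100  86  98]
 [136 135 133 137 140 139 139 136 136 130 132 132 133 133 141 137 137 137
  135 137 128 117 109  93]
 [135 134 135 136 140 138 140 130 126 122 127 130 132 129 133 133 135 137
  137 133 136 129 122 116]
 [136 133 135 134 137 138 136 130 117 109 115 122 126
[... 3738 characters left out ...]
 109 109]
 [107 108 109 111 112 113 115  97  62  44  42  35  75 116 113 111 110 110
  110 110]
 [110 107 109 108 108 109 111 111 114 117 115 117 113 111 111 112 109 111
  109 109]
 [107 112 110 113 110 112 110 111 111 110 112 108 110 111 112 111 110 110
  112 114]]
hooktab [ 427.54433271 -373.11481228   74.        ] [ 436.26794766 -365.65593883   74.        ] (array([ 429.05723557, -375.38723269,   66.39438613]), [np.float64(0.7356524098642445), np.float64(0.7356524098640776)])
looptab [ 512.9481615  -384.44003041   74.        ] [ 518.5059783  -377.19996049   74.        ] (array([ 514.02765601, -385.7422539 ,   68.02035237]), [np.float64(0.2067198268178701), np.float64(0.20671982681785153)])
```

Run:
```python
from h import *
it,dt,Kt,Tt=load("top0.npz");is_,ds,Ks,Ts=load("scene0.npz")
def c(im,u0,u1,v0,v1,thr):
    g=cv2.cvtColor(im,cv2.COLOR_RGB2GRAY)[v0:v1,u0:u1];m=(g<thr).astype(np.uint8)
    k=max(cv2.findContours(m,0,2)[0],key=cv2.contourArea);e=cv2.minEnclosingCircle(k);el=cv2.fitEllipse(k);return (el[0][0]+u0,el[0][1]+v0),el
a,e=c(it,150,172,164,182,80);print(a,e,ray(a,67,Kt,Tt))
a,e=c(is_,305,332,264,285,100);print(a,e,ray(a,68,Ks,Ts))
# spring tab top edges in top
g=cv2.cvtColor(it,cv2.COLOR_RGB2GRAY);print(g[186:203,330:346]);print(g[152:172,328:350])
```

```text
(161.84574794769287, 173.47652626037598) ((11.845747947692871, 9.476526260375977), (11.385618209838867, 11.715231895446777), 17.141813278198242) [482.75621224 132.18482222  67.        ]
(317.26032161712646, 270.40669202804565) ((12.260321617126465, 6.406692028045654), (12.743022918701172, 16.415176391601562), 100.31767272949219) [486.19107001 134.32588729  68.        ]
[[41 49 44 35 32 35 89 45 36 43 55 46 51 83 48 47]
 [38 43 41 39 38 38 49 74 71 93 63 43 47 49 43 53]
 [45 44 42 42 47 66 73 35 38 36 40 40 44 42 45 53]
 [48 45 43 51 41 44 51 62 45 56 60 45 41 47 41 66]
 [44 45 42 45 48 49 32 24 26 33 32 27 43 42 41 59]
 [42 48 46 44 43 31 23 26 29 30 32 32 38 47 46 72]
 [45 44 44 50 42 28 20 23 36 34 32 36 35 45 49 71]
 [43 49 44 43 31 30 30 28 32 37 30 27 44 41 47 73]
 [45 47 47 45 32 27 23 31 27 30 29 23 48 40 51 76]
 [45 45 44 46 29 27 31 26 27 27 26 29 45 46 48 75]
 [45 42 45 49 31 23 25 29 25 30 23 28 46 45 53 73]
 [45 44 43 45 27 29 21 26 29 20 21 27 47 43 62 73]
 [48 43 44 49 23 25 26 20 28 20 28 38 47 44 63 77]
 [46 49 44 44 39 29 32 25 26 33 50 46 42 44 60 73]
 [48 47 44 48 
[... 1300 characters left out ...]
4  26  29  34  36  29  29  48
   76  72 105 134]
 [ 49  78  76  77  44  45  46  49  47  34  30  27  27  33  34  27  35  64
   76  76 139 131]
 [ 70  78  78  77  79  44  44  35  27  28  27  24  30  27  35  32  35  60
   75  88 139 131]
 [ 76  74  74  79  81  40  27  30  29  34  27  27  26  37  32  37  31  82
   73  86 136 130]
 [ 76  76  75  80  79  43  28  29  26  27  26  31  27  25  24  32  33  81
   76  83 129 126]
 [ 79  81  77  79  79  45  32  32  29  28  31  22  27  29  27  29  60  77
   73  78 130 126]
 [ 80  76  79  79  78  39  32  23  20  27  60  44  93  28  44  79  79  80
   76  93 130 126]
 [ 80  75  75  81  79  46  47  49  38  64  54 102 114  90  92  76  75  75
   75 117 133 128]]
```

Emit:
send_rows([
  [100, 0, 0, 0.01, 8.4],
  [100, 0, 0, 0.01, 8.4],
  [100, 0, 0, 0.01, 8.4],
  [100, 0, 0, 0.01, 8.3],
  [100, 0.0226, -0.045, 0.008, 0],
  [100, 0.0226, -0.045, 0.008, 0],
  [100, 0.0226, -0.045, 0.008, 0],
  [100, 0.0226, -0.045, 0.008, 0],
  [100, 0.0226, -0.045, 0, 0],
  [100, 0, 0, 0, 0],
], grip_force=60)

```text
time: 1.35
tcp_pos: [431.7, -367.9, 158.5]
ee_rot: [-179.8, -0.0, -6.7]
contact_force: [-0.6, -0.8, -0.2]
grip_width: 85.2
```

```bash
cat > snap.py <<'E'
import sys,cv2,numpy as np
from cell import r,cams
from h import *
def snap(tag,crops):
    o=r.observe();print({k:np.round(o[k],1).tolist() for k in("time","tcp_pos","ee_rot","contact_force","torque","grip_width","joints")})
    for n,(u0,u1,v0,v1,f) in crops.items():
        im,d=cams.get_image(n);c=cams.get_calibration(n);np.savez(f"{n}_{tag}.npz",im=im,d=d,K=c["mtx"],T=c["T"])
        a=cv2.resize(im[v0:v1,u0:u1,::-1],None,fx=f,fy=f,interpolation=cv2.INTER_CUBIC)
        cv2.imwrite(f"pics/{n}_{tag}.png",np.clip((a/255.)**.6*255,0,255).astype(np.uint8))
E
python3 -c "
from snap import *
snap('a',dict(top=(290,450,120,240,5),scene=(110,230,70,210,4)))"
```

```text
{'time': 1.4, 'tcp_pos': [431.7, -367.9, 158.5], 'ee_rot': [-179.8, -0.0, -6.7], 'contact_force': [-0.6, -0.8, -0.2], 'torque': [0.0, 0.0, 0.0], 'grip_width': 85.2, 'joints': [35.0, 17.6, 1.6, 106.9, -0.8, 55.6, -59.7]}
```

View pics/top_a.png

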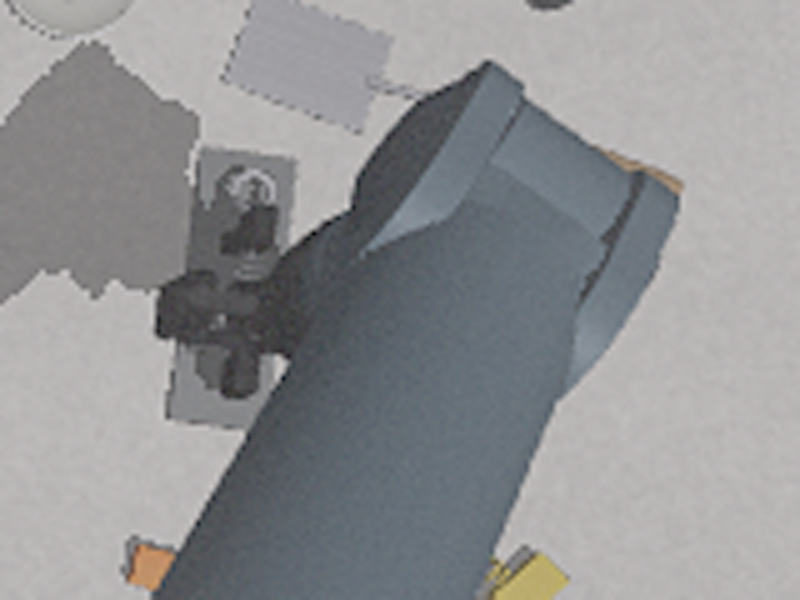

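View pics/scene_a.png

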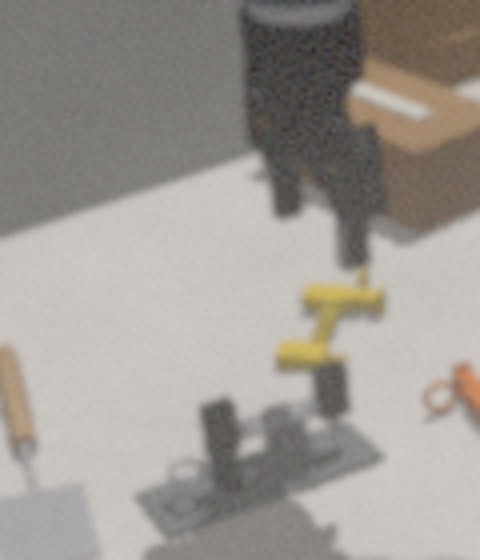

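Emit:
send_rows([
  [100, -0.003, 0.006, 0.02, 0.6],
  [100, 0, 0, 0.025, 0],
  [100, 0, 0, 0.025, 0],
  [100, 0, 0, 0.025, 0],
  [100, 0, 0, 0, 0],
  [100, 0, 0, 0, 0],
])

```text
time: 2.2
tcp_pos: [423.7, -381.3, 65.0]
ee_rot: [179.9, -0.0, -8.0]
contact_force: [1.2, -0.3, 0.7]
grip_width: 85.4
```

```bash
python3 -c "
from snap import *
snap('b',dict(top=(290,450,120,240,5),scene=(110,230,90,210,5)))"
```

```text
{'time': 2.2, 'tcp_pos': [423.7, -381.3, 65.0], 'ee_rot': [179.9, -0.0, -8.0], 'contact_force': [1.2, -0.3, 0.7], 'torque': [-0.0, 0.0, 0.0], 'grip_width': 85.4, 'joints': [36.1, 25.1, 2.1, 109.7, -1.2, 45.1, -59.2]}
```

View pics/scene_b.png

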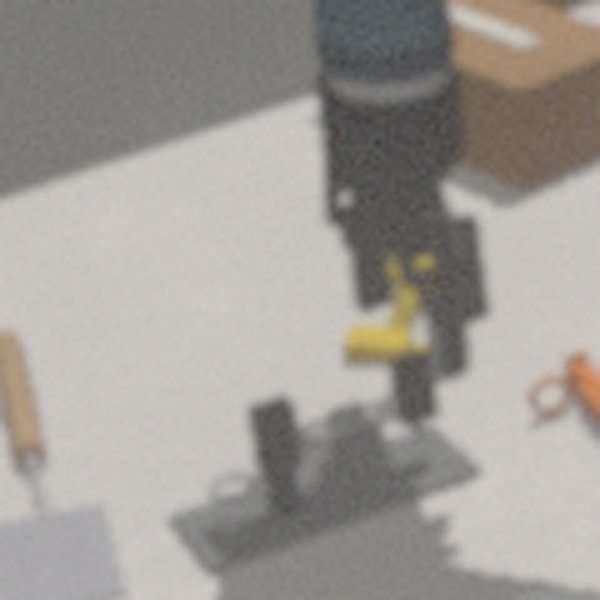

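View pics/top_b.png

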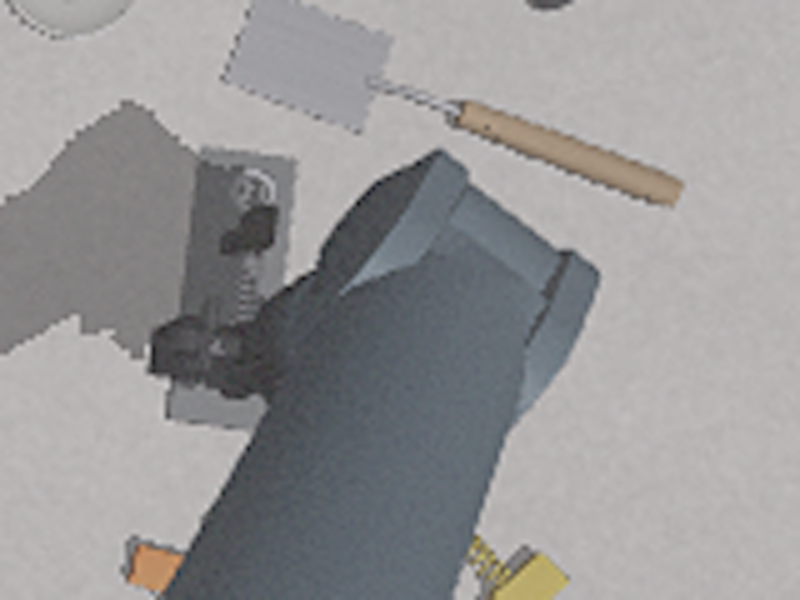

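Emit:
send_rows([
  [100, 0, 0, 0, 0],
  [100, 0, 0, 0, 0],
  [100, 0, 0, 0, 0],
])

```text
time: 2.68
tcp_pos: [424.3, -379.8, 64.6]
ee_rot: [180.0, -0.0, -7.9]
contact_force: [-0.1, 0.3, -0.4]
grip_width: 85.4
```

Emit:
send_rows([
  [100, 0.0028, -0.0067, 0, -0.6],
  [100, 0, 0, 0, 0],
  [100, 0, 0, 0, 0],
  [100, 0, 0, 0, 0],
  [100, 0, 0, 0, 0],
  [100, 0, 0, 0, 0],
])

```text
time: 3.42
tcp_pos: [427.7, -373.6, 64.3]
ee_rot: [180.0, 0.0, -7.3]
contact_force: [0.1, 0.2, 1.0]
grip_width: 85.3
```

Emit:
send_rows([
  [100, 0, 0, 0.007, 0],
  [100, 0, 0, 0.007, 0],
  [100, 0, 0, 0.0073, 0],
  [60, 0, 0, 0, 0],
  [60, 0, 0, 0, 0],
  [30, 0, 0, 0, 0],
  [0, 0, 0, 0, 0],
  [0, 0, 0, 0, 0],
  [0, 0, 0, 0, 0],
  [0, 0, 0, 0, 0],
], grip_force=70)

```text
time: 4.68
tcp_pos: [428.0, -373.7, 43.3]
ee_rot: [180.0, -0.0, -7.3]
contact_force: [0.1, 0.2, 2.3]
grip_width: 12.8
```

Emit:
send_rows([
  [0, 0, 0, 0, 0],
  [0, 0, 0, 0, 0],
  [0, 0, 0, 0, 0],
  [0, 0, 0, 0, 0],
])

```text
time: 5.18
tcp_pos: [428.0, -373.7, 43.2]
ee_rot: [180.0, -0.0, -7.3]
contact_force: [-0.3, -0.1, 4.6]
grip_width: 13.0
```

Emit:
send_rows([
  [0, 0, 0, -0.01, 0],
  [0, 0, 0, -0.02, 0],
  [0, 0, 0, -0.03, 0],
  [0, 0, 0, -0.035, 0],
  [0, 0, 0, -0.035, 0],
  [0, 0, 0, -0.02, 0],
  [0, 0, 0, 0, 0],
  [0, 0, 0, 0, 0],
  [0, 0, 0, 0, 0],
  [0, 0, 0, 0, 0],
])

```text
time: 6.42
tcp_pos: [427.2, -373.0, 191.7]
ee_rot: [-179.9, 0.1, -7.3]
contact_force: [-0.3, -0.4, -1.3]
grip_width: 13.1
```

```bash
python3 -c "
from snap import *
snap('c',dict(top=(290,450,120,240,5),scene=(110,230,90,210,5)))"
```

```text
{'time': 6.4, 'tcp_pos': [427.2, -373.0, 191.7], 'ee_rot': [-179.9, 0.1, -7.3], 'contact_force': [-0.3, -0.4, -1.3], 'torque': [0.0, 0.1, 0.1], 'grip_width': 13.1, 'joints': [35.1, 15.4, 2.1, 105.4, -0.7, 59.4, -59.8]}
```

View pics/scene_c.png

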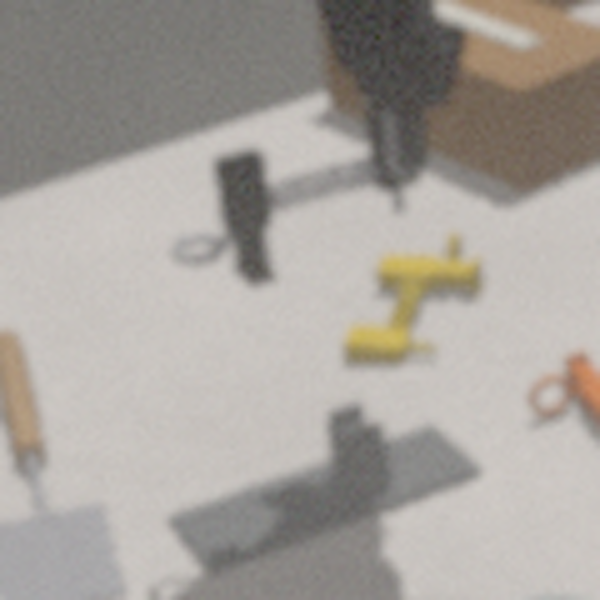

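View pics/top_c.png

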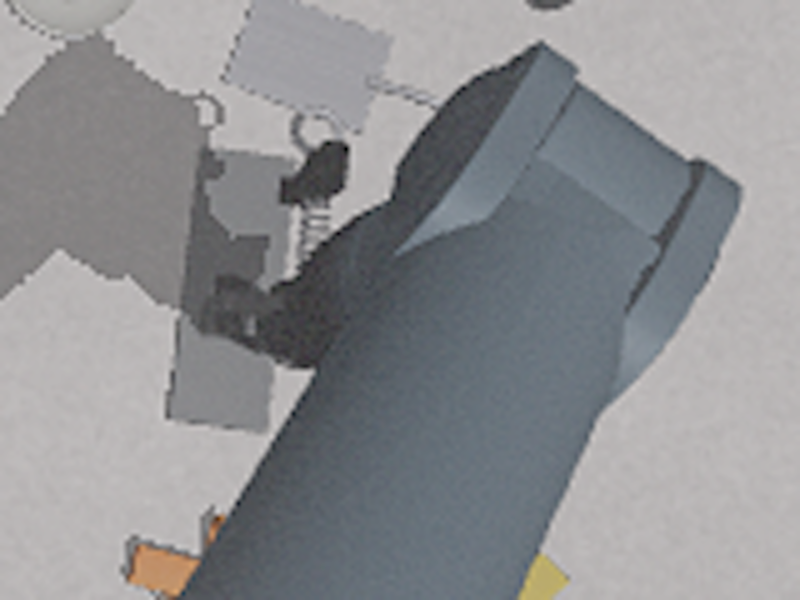

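Emit:
send_rows([
  [0, 0, 0, -0.005, -5],
  [0, 0, 0, -0.005, -10],
  [0, 0, 0, 0, -10],
  [0, 0, 0, 0, -10],
  [0, 0, 0, 0, -10],
  [0, 0, 0, 0, -10],
  [0, 0, 0, 0, -10],
  [0, 0, 0, 0, -10],
  [0, 0, 0, 0, -9],
  [0, 0, 0, 0, -4.6],
])

```text
time: 7.78
tcp_pos: [427.8, -373.7, 202.8]
ee_rot: [180.0, 0.0, 81.5]
contact_force: [-0.3, -0.1, -1.3]
grip_width: 13.1
```

Emit:
send_rows([
  [0, 0, 0, 0, 0],
  [0, 0, 0, 0, 0],
  [0, 0, 0, 0, 0],
])

```text
time: 8.15
tcp_pos: [427.8, -373.5, 203.0]
ee_rot: [180.0, 0.0, 81.3]
contact_force: [0.6, 0.7, -1.1]
grip_width: 12.9
```

Emit:
send_rows([
  [0, 0.02, -0.0016, 0, 0],
  [0, 0.045, -0.003, 0, 0],
  [0, 0.05, -0.003, 0, 0],
  [0, 0.05, -0.003, 0, 0],
  [0, 0.05, -0.003, 0, 0],
  [0, 0.05, -0.003, 0, 0],
  [0, 0.045, -0.003, 0, 0],
  [0, 0.03, -0.0015, 0, 0],
  [0, 0.0143, -0.0005, 0.01, 0],
  [0, 0, 0, 0.02, 0],
])

```text
time: 9.4
tcp_pos: [460.3, -16.5, 173.8]
ee_rot: [179.8, -0.0, 81.6]
contact_force: [0.2, -1.0, -1.2]
grip_width: 13.0
```

Emit:
send_rows([
  [0, 0, 0, 0.01, 0],
  [0, 0, 0, 0, 0],
  [0, 0, 0, 0, 0],
  [0, 0, 0, 0, 0],
  [0, 0, 0, 0, 0],
])

```text
time: 10.02
tcp_pos: [460.3, -20.1, 163.5]
ee_rot: [179.9, -0.0, 81.3]
contact_force: [-0.0, -0.0, -1.2]
grip_width: 12.9
```

```bash
python3 -c "
from snap import *
snap('d',dict(top=(115,275,80,200,5),scene=(210,350,130,270,4)))"
```

```text
{'time': 10.0, 'tcp_pos': [460.3, -20.1, 163.5], 'ee_rot': [179.9, -0.0, 81.3], 'contact_force': [-0.0, -0.0, -1.2], 'torque': [-0.1, -0.0, 0.0], 'grip_width': 12.9, 'joints': [22.1, 7.6, -26.0, 119.4, 4.1, 53.7, -14.9]}
```

View pics/scene_d.png

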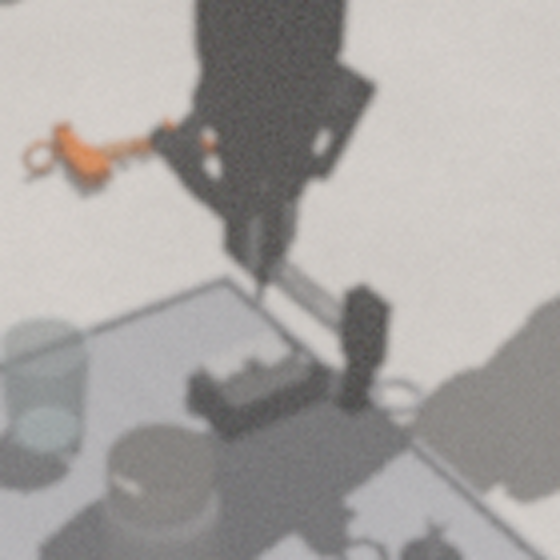

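View pics/top_d.png

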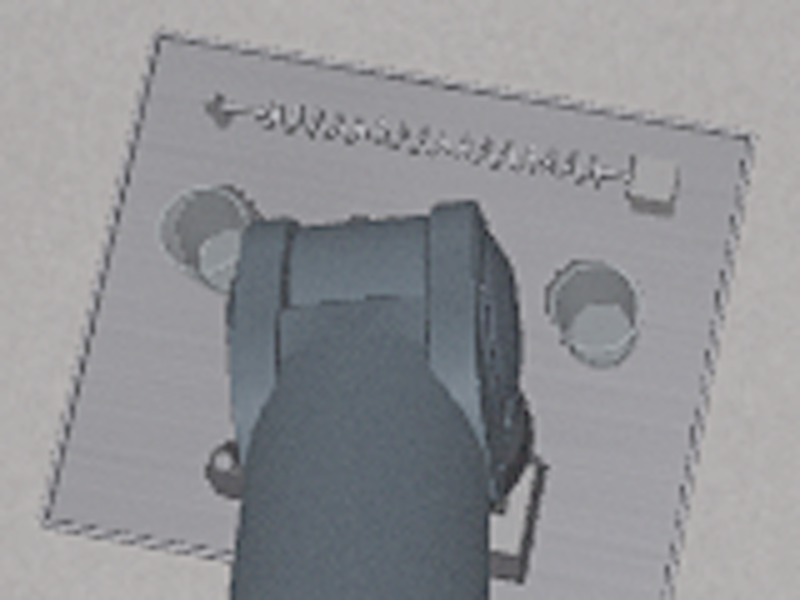

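Emit:
send_rows([
  [0, 0, 0, 0.013, 0],
  [0, 0, 0, 0.013, 0],
  [0, 0, 0, 0.011, 0],
  [0, 0, 0, 0, 0],
  [0, 0, 0, 0, 0],
  [0, 0, 0, 0, 0],
  [0, 0, 0, 0, 0],
])

```text
time: 11.0
tcp_pos: [460.3, -20.0, 126.4]
ee_rot: [179.9, -0.0, 81.3]
contact_force: [0.5, -0.4, -1.0]
grip_width: 12.6
```

```bash
python3 -c "
from snap import *
snap('e',dict(scene=(240,310,185,245,10)))
im,d,K,T=load('scene_e.npz');o=r.observe();p=o['tcp_pos']
print(proj(p+[0,0,-27],K,T), proj(p+[0,0,-9],K,T))
"
```

```text
{'time': 11.0, 'tcp_pos': [460.3, -20.0, 126.4], 'ee_rot': [179.9, -0.0, 81.3], 'contact_force': [0.5, -0.4, -1.0], 'torque': [-0.1, -0.0, 0.0], 'grip_width': 12.6, 'joints': [21.4, 10.9, -25.7, 121.1, 6.3, 49.1, -16.7]}
[273.2880079  217.45382963] [273.57755192 211.14242516]
```

View pics/scene_e.png

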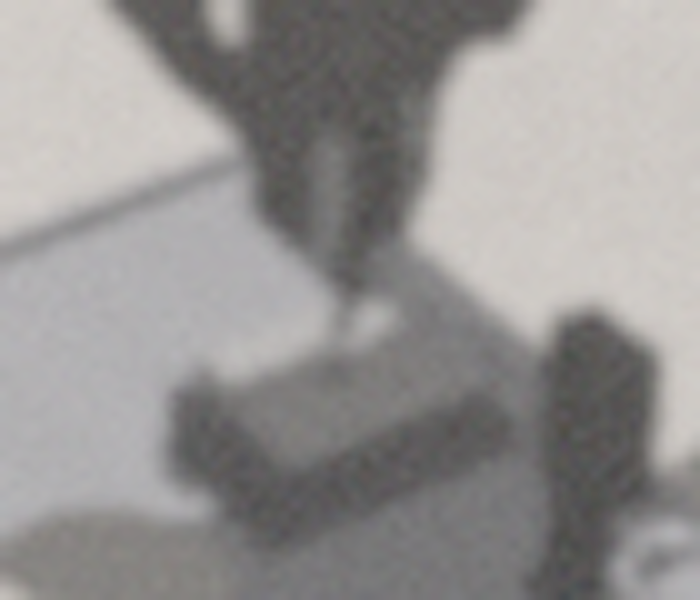

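```bash
python3 -c "
from h import *
im,d,K,T=load('scene_e.npz');g=cv2.cvtColor(im,cv2.COLOR_RGB2GRAY);print('cols 262..286');print(g[212:228,262:288])
"
```

```text
cols 262..286
[[138 139 140 138 140 142 136 132 123 106  80  58  48  51  59  67  73  79
   80  85  90  94 114 136 157 172]
 [138 138 139 137 136 139 137 139 133 119 100  76  59  48  59  70  72  78
   83  84  90  87  94 112 135 154]
 [137 139 139 137 136 137 139 140 140 134 121  93  70  68  78  86  86  84
   82  80  82  89  87  94 105 129]
 [137 139 136 138 138 137 142 142 142 141 129 109  83  85 108 115 108  98
   82  79  77  76  84  88  90 105]
 [136 140 141 142 139 140 142 144 146 146 132 105  93 108 126 136 127 107
   85  79  76  73  85  84  88  90]
 [139 140 139 143 146 147 147 149 149 145 128 104  94 114 133 134 120 100
   90  76  76  74  76  79  79  79]
 [142 146 142 143 149 152 149 152 148 142 123 107 104 117 124 115 100  90
   78  78  73  76  76  78  75  74]
 [145 151 149 152 151 150 148 142 134 123 110  98 104 110 107  96  80  77
   78  76  78  81  78  82  78  78]
 [147 154 152 147 150 144 139 126 115  99  91  86  85  89  87  82  82  78
   79  78  78  76  76  76  78  75]
 [143 147 148 137 131 124 115 101  88  81  74  67  71  75  76  76  80  76
   79  80  77  81  75  78  79  76]
 [129 131 128 118 101  97  91  82  77  75  69  65  66  74  78  75  80  74
   76  78  79  77  80  76  81  81]
 [ 98 101 100  90  83  78  78  79  76  74  69  71  68  74  78  79  79  77
   71  77  81  81  78  74  75  72]
 [ 78  79  79  78  77  78  78  78  79  79  76  77  78  79  76  77  79  75
   82  77  81  75  72  75  62  58]
 [ 68  69  71  77  76  79  77  76  77  78  81  81  74  78  80  79  79  82
   80  76  72  68  63  61  52  51]
 [ 61  63  73  75  79  82  79  77  78  76  79  77  81  76  76  79  77  79
   71  68  60  53  51  50  46  49]
 [ 48  54  66  75  71  78  77  82  79  76  77  77  78  73  77  73  70  62
   55  54  53  50  46  41  46  46]]
```

Emit:
send_rows([
  [0, -0.0005, 0.0012, 0, 0],
  [0, 0, 0, 0, 0],
  [0, 0, 0, 0.004, 0],
  [0, 0, 0, 0.003, 0],
  [0, 0, 0, 0.002, 0],
  [0, 0, 0, 0.002, 0],
  [0, 0, 0, 0.002, 0],
  [0, 0, 0, 0, 0],
  [0, 0, 0, 0, 0],
])

```text
time: 12.18
tcp_pos: [461.0, -20.6, 113.0]
ee_rot: [180.0, -0.0, 81.3]
contact_force: [-0.3, -0.5, -1.5]
grip_width: 12.8
```

Emit:
send_rows([
  [0, 0, 0, 0.003, 0],
  [0, 0, 0, 0.003, 0],
  [0, 0, 0, 0.002, 0],
  [0, 0, 0, 0.002, 0],
  [0, 0, 0, 0.001, 0],
  [0, 0, 0, 0, 0],
  [0, 0, 0, 0, 0],
  [0, 0, 0, 0, 0],
])

```text
time: 13.18
tcp_pos: [461.1, -20.6, 102.1]
ee_rot: [180.0, -0.0, 81.3]
contact_force: [-0.7, -0.5, -1.6]
grip_width: 12.9
```

Emit:
send_rows([
  [0, 0, 0, 0.001, 0],
  [0, 0, 0, 0.001, 0],
  [0, 0, 0, 0.001, 0],
  [0, 0, 0, 0, 0],
  [0, 0, 0, 0, 0],
])

```text
time: 13.8
tcp_pos: [461.2, -20.7, 101.4]
ee_rot: [-180.0, 0.1, 81.3]
contact_force: [-5.7, -1.2, 16.7]
grip_width: 12.9
```

```bash
python3 -c "
from snap import *
snap('f',dict(scene=(240,360,185,285,6),top=(130,250,120,210,6)))
"
```

```text
{'time': 13.8, 'tcp_pos': [461.2, -20.7, 101.4], 'ee_rot': [-180.0, 0.1, 81.3], 'contact_force': [-5.7, -1.2, 16.7], 'torque': [-0.0, 1.5, -0.1], 'grip_width': 12.9, 'joints': [20.7, 13.5, -25.3, 121.9, 8.0, 46.2, -18.2]}
```

View pics/scene_f.png

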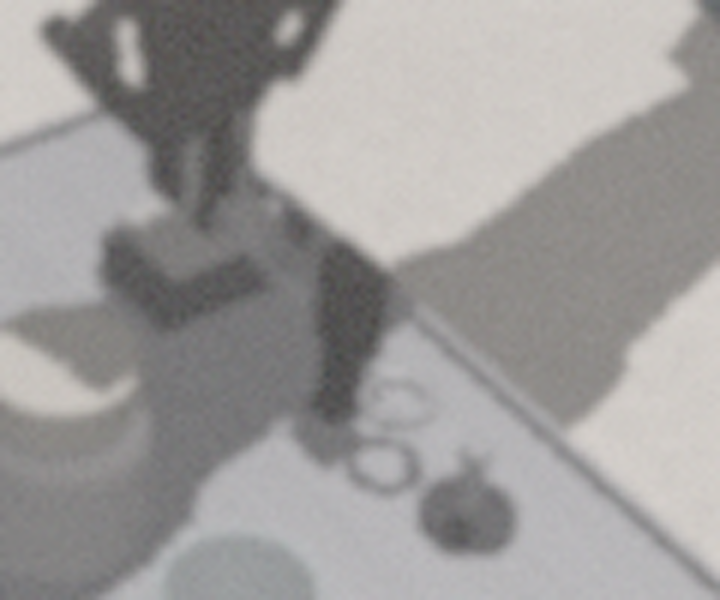

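View pics/top_f.png

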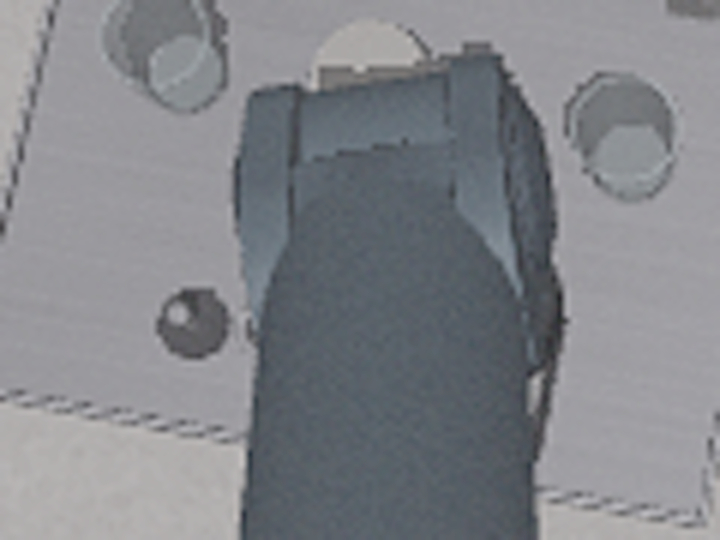

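Emit:
send_rows([
  [0, 0, 0, -0.001, 0],
  [30, 0, 0, 0, 0],
  [50, 0, 0, 0, 0],
  [50, 0, 0, 0, 0],
  [50, 0, 0, 0, 0],
  [50, 0, 0, -0.01, 0],
  [50, 0, 0, -0.02, 0],
  [50, 0, 0, -0.03, 0],
  [50, 0, 0, 0, 0],
  [50, 0, 0, 0, 0],
])

```text
time: 15.15
tcp_pos: [460.8, -20.7, 160.0]
ee_rot: [180.0, 0.0, 81.3]
contact_force: [-0.4, 0.4, -1.2]
grip_width: 42.5
```

```bash
python3 -c "
from snap import *
snap('g',dict(scene=(240,360,185,285,6)))
"
```

```text
{'time': 15.2, 'tcp_pos': [460.8, -20.7, 160.0], 'ee_rot': [180.0, 0.0, 81.3], 'contact_force': [-0.4, 0.4, -1.2], 'torque': [0.0, 0.1, -0.0], 'grip_width': 42.5, 'joints': [22.2, 8.0, -26.1, 119.5, 4.4, 53.4, -15.0]}
```

View pics/scene_g.png

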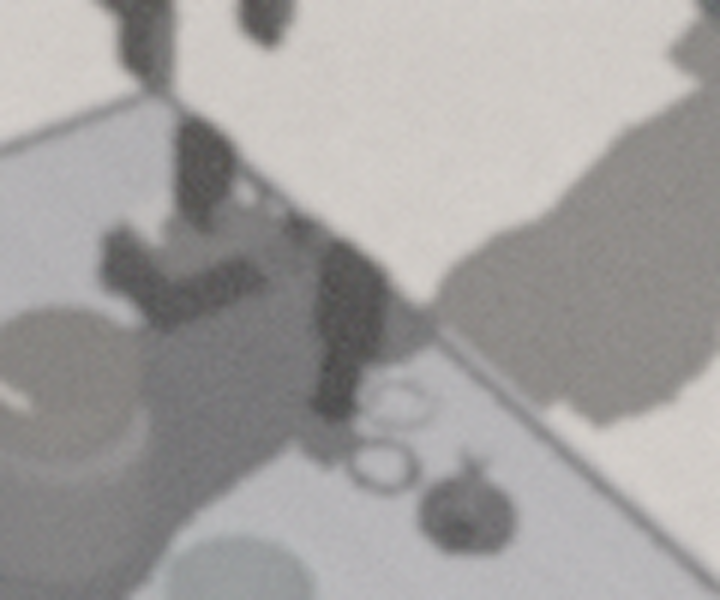

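Emit:
send_rows([
  [50, 0.02, 0, 0, 0],
  [50, 0.035, 0, 0, 0],
  [50, 0.03, 0, 0.005, 0],
  [50, 0.017, 0, 0.01, 0],
  [50, 0, 0, 0.015, 0],
  [50, 0, 0, 0.01, 0],
  [50, 0, 0, 0, 0],
  [50, 0, 0, 0, 0],
  [50, 0, 0, 0, 0],
  [50, 0, 0, 0, 0],
], grip_force=20)

```text
time: 16.45
tcp_pos: [476.8, 80.0, 120.5]
ee_rot: [179.9, -0.0, 81.3]
contact_force: [0.2, -0.4, -0.1]
grip_width: 42.4
```

```bash
python3 -c "
from snap import *
snap('i',dict(scene=(240,360,185,285,6),top=(130,250,120,210,6)))
"
```

```text
{'time': 16.4, 'tcp_pos': [476.8, 80.0, 120.5], 'ee_rot': [179.9, -0.0, 81.3], 'contact_force': [0.2, -0.4, -0.1], 'torque': [0.0, 0.0, 0.0], 'grip_width': 42.4, 'joints': [12.7, 14.5, -29.7, 118.3, 9.4, 49.3, -31.1]}
```

View pics/scene_i.png

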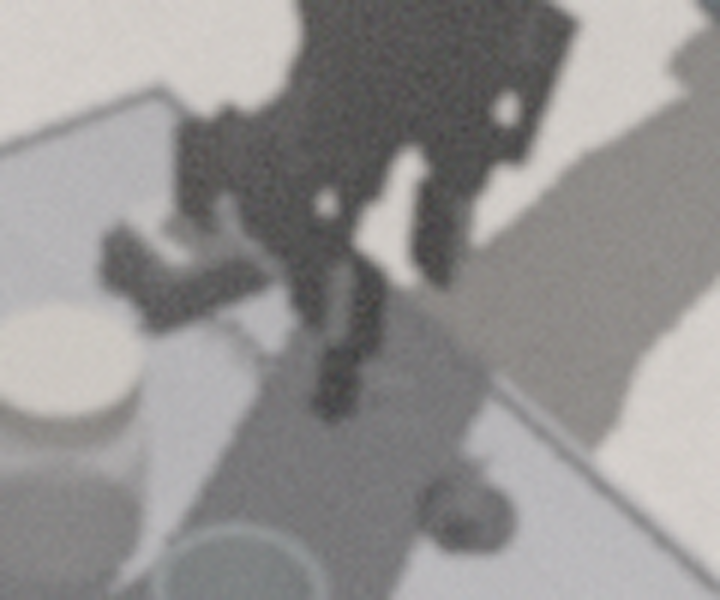

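View pics/top_i.png

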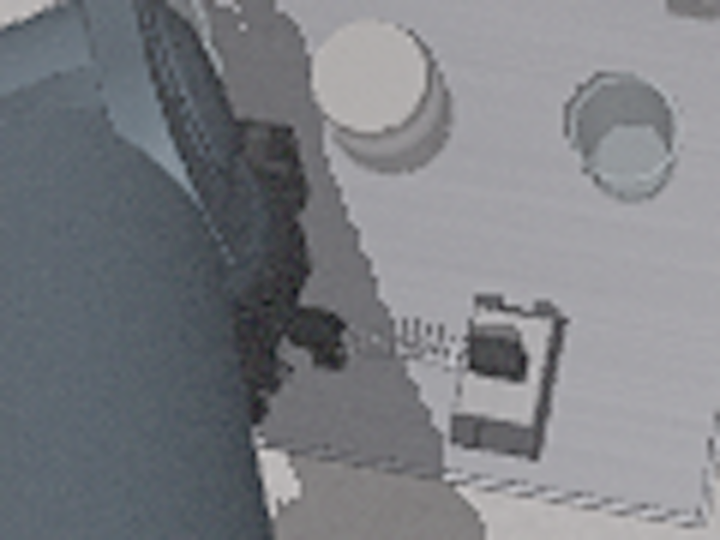

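Emit:
send_rows([
  [25, 0, 0, 0, 0],
  [15, 0, 0, 0, 0],
  [0, 0, 0, 0, 0],
  [0, 0, 0, 0, 0],
  [0, 0, 0, 0, 0],
  [0, 0, 0, 0, 0],
  [0, 0, 0, 0, 0],
], grip_force=20)

```text
time: 17.42
tcp_pos: [476.5, 80.2, 120.1]
ee_rot: [180.0, -0.0, 81.3]
contact_force: [0.6, 0.5, 1.8]
grip_width: 13.4
```

Emit:
send_rows([
  [0, 0, 0, -0.002, 0],
  [0, 0, 0, -0.002, 0],
  [0, 0, 0, -0.002, 0],
  [0, 0, 0, -0.002, 0],
  [0, 0, 0, 0, 0],
  [0, 0, 0, 0, 0],
  [0, 0, 0, 0, 0],
])

```text
time: 18.3
tcp_pos: [476.3, 80.2, 127.9]
ee_rot: [-180.0, 0.0, 81.3]
contact_force: [-0.3, 0.4, -1.4]
grip_width: 13.0
```

```bash
python3 -c "
from snap import *
snap('j',dict(scene=(240,360,185,285,6),top=(130,250,120,210,6)))
for n in 'ij':
    im,d,K,T=load('top_%s.npz'%n);P=cloud(d,K,T)
    m=np.zeros(d.shape,bool);m[172:186,205:222]=1
    m&=(P[...,2]>112);q=P[m];print(n,m.sum(),np.median(q,0)[:3],np.argwhere(m).mean(0))
"
```

```text
{'time': 18.3, 'tcp_pos': [476.3, 80.2, 127.9], 'ee_rot': [-180.0, 0.0, 81.3], 'contact_force': [-0.3, 0.4, -1.4], 'torque': [0.1, -0.0, -0.0], 'grip_width': 13.0, 'joints': [12.9, 13.8, -29.9, 118.1, 8.9, 50.3, -30.7]}
i 55 [457.75782385 -19.94523211 131.05302848] [178.72727273 212.2       ]
j 66 [458.11795247 -18.84754053 136.18995717] [178.54545455 211.37878788]
```

View pics/scene_j.png

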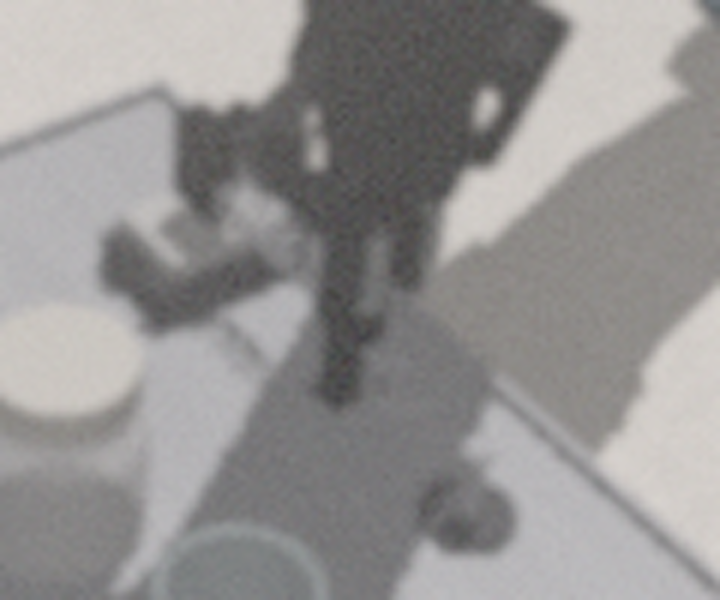

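View pics/top_j.png

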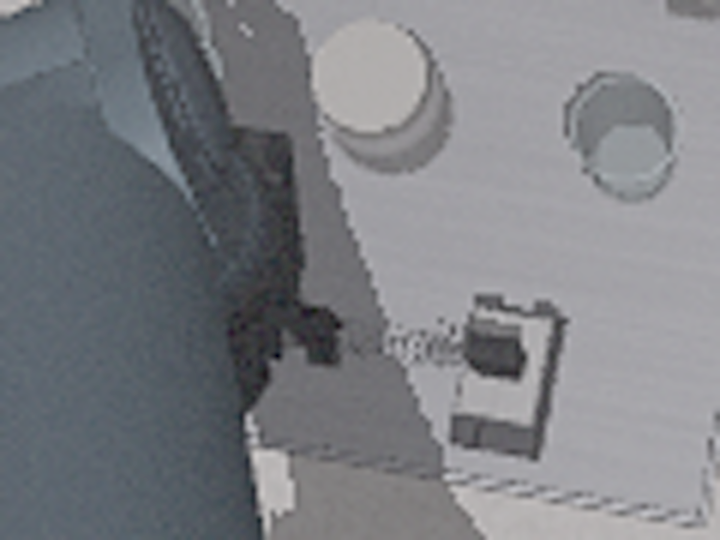

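Emit:
send_rows([
  [0, -0.002, 0, 0, 0],
  [0, -0.002, 0, 0, 0],
  [0, -0.002, 0, 0, 0],
  [0, 0, 0, 0, 0],
  [0, 0, 0, 0, 0],
  [0, 0, 0, 0, 0],
])

```text
time: 19.15
tcp_pos: [475.8, 75.0, 128.3]
ee_rot: [180.0, -0.1, 81.4]
contact_force: [-0.0, 2.2, -0.0]
grip_width: 13.2
```

Emit:
send_rows([
  [0, -0.002, 0, 0, 0],
  [0, -0.002, 0, 0, 0],
  [0, 0, 0, 0, 0],
  [0, 0, 0, 0, 0],
  [0, 0, 0, 0, 0],
])

```text
time: 19.77
tcp_pos: [476.5, 74.0, 129.3]
ee_rot: [179.8, -0.3, 81.4]
contact_force: [0.6, 7.2, 1.8]
grip_width: 13.3
```

```bash
cat > hook.py <<'E'
from snap import *
import sys
t=sys.argv[1]
snap(t,dict(scene=(240,360,185,285,6),top=(130,250,120,210,6)))
im,d,K,T=load('top_%s.npz'%t);P=cloud(d,K,T)
m=np.zeros(d.shape,bool);m[170:188,200:224]=1
m&=(P[...,2]>112);q=P[m];print(m.sum(),np.round(np.median(q,0)[:3],1),np.argwhere(m).mean(0))
E
python3 hook.py k
```

```text
{'time': 19.8, 'tcp_pos': [476.5, 74.0, 129.3], 'ee_rot': [179.8, -0.3, 81.4], 'contact_force': [0.6, 7.2, 1.8], 'torque': [1.7, -0.1, -0.1], 'grip_width': 13.3, 'joints': [13.8, 13.4, -29.8, 118.3, 8.4, 50.0, -29.3]}
80 [459.2 -21.8 135.3] [178.8125 211.225 ]
```

View pics/scene_k.png

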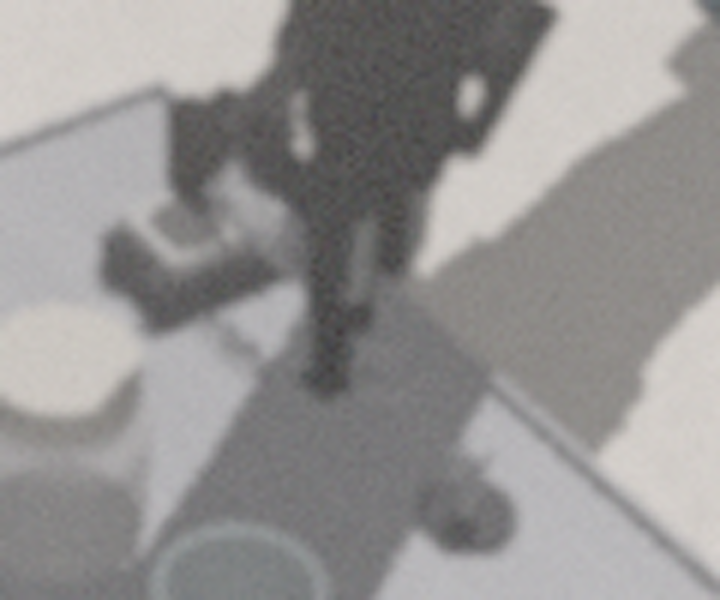

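View pics/top_k.png

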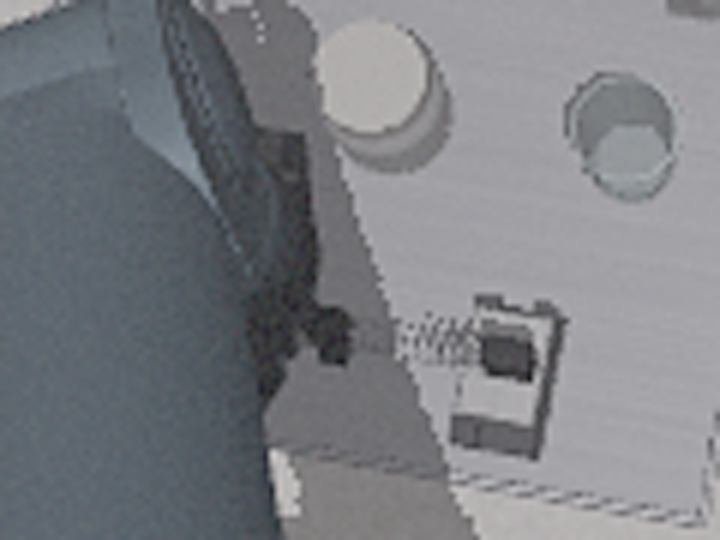

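Emit:
send_rows([
  [0, -0.002, 0, 0, 0],
  [0, -0.002, 0, 0, 0],
  [0, 0, 0, 0, 0],
  [0, 0, 0, 0, 0],
  [0, 0, 0, 0, 0],
])

```text
time: 20.5
tcp_pos: [477.5, 72.8, 130.5]
ee_rot: [179.6, -0.5, 81.5]
contact_force: [1.4, 10.3, 4.1]
grip_width: 13.7
```

```bash
python3 hook.py l
```

```text
{'time': 20.5, 'tcp_pos': [477.5, 72.8, 130.5], 'ee_rot': [179.6, -0.5, 81.5], 'contact_force': [1.4, 10.3, 4.1], 'torque': [2.5, -0.3, -0.1], 'grip_width': 13.7, 'joints': [14.1, 13.2, -29.9, 118.3, 8.1, 49.9, -28.8]}
84 [459.2 -21.9 134.9] [178.8452381  211.53571429]
```

View pics/scene_l.png

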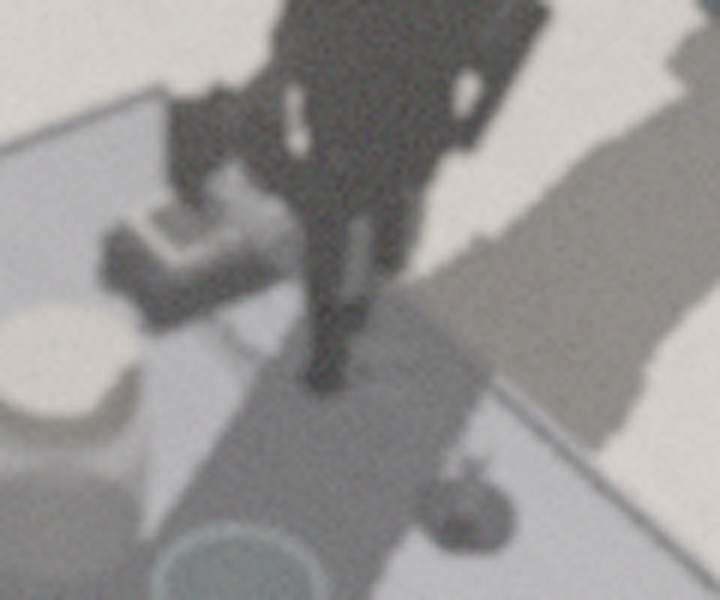

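```bash
cat > hz.py <<'E'
from h import *
import sys
for n in sys.argv[1:]:
    im,d,K,T=load('top_%s.npz'%n);P=cloud(d,K,T);g=cv2.cvtColor(im,cv2.COLOR_RGB2GRAY)
    m=np.zeros(d.shape,bool);m[170:188,195:224]=1;m&=(P[...,2]>123)
    mm=cv2.erode(m.astype(np.uint8),np.ones((3,3)))>0
    q=P[mm];print(n,'hook top',mm.sum(),np.round(q[:,:3].mean(0),1),q[:,2].std().round(1), 'pix',np.argwhere(m).mean(0).round(2))
    m=np.zeros(d.shape,bool);m[168:184,176:192]=1;m&=(P[...,2]>123)&(P[...,2]<150)
    q=P[m];print('  loop tab',m.sum(),np.round(np.median(q[:,:3],0),1))
E
python3 hz.py i j k l
```

```text
i hook top 22 [451.9 -25.  176.4] 205.6 pix [178.32 211.48]
  loop tab 53 [470.5  66.9 130.4]
j hook top 25 [458.1 -20.7 137.4] 1.7 pix [178.44 211.62]
  loop tab 57 [471.4  64.8 138.7]
k hook top 24 [457.6 -25.5 137.5] 1.6 pix [178.79 213.57]
  loop tab 57 [469.1  59.3 140. ]
l hook top 25 [457.5 -25.8 136.9] 1.7 pix [179.12 213.45]
  loop tab 51 [471.   56.2 140.6]
```

View pics/top_l.png

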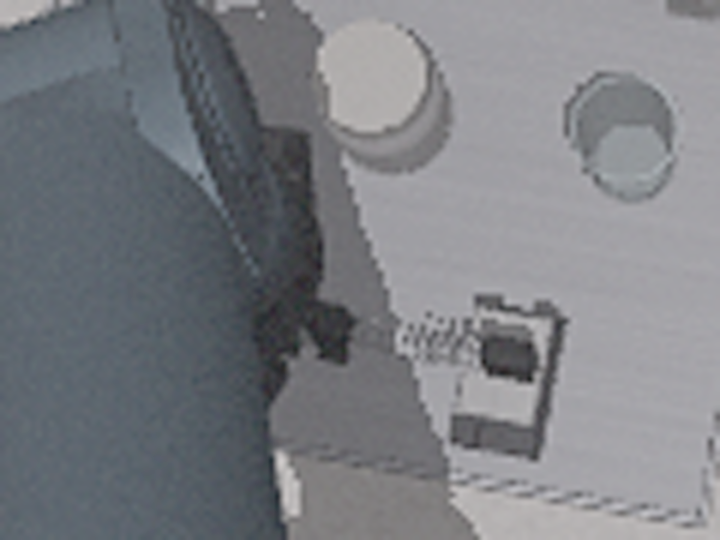

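Emit:
send_rows([
  [0, 0.003, 0, 0, 0],
  [0, 0.003, 0, 0, 0],
  [0, 0, 0, 0.002, 0],
  [0, 0, 0, 0.002, 0],
  [0, 0, 0, 0.002, 0],
  [0, 0, 0, 0, 0],
  [0, 0, 0, 0, 0],
  [0, 0, 0, 0, 0],
])

```text
time: 21.6
tcp_pos: [476.5, 74.5, 122.8]
ee_rot: [179.8, -0.2, 81.4]
contact_force: [1.2, 7.2, 2.3]
grip_width: 13.3
```

```bash
python3 hook.py m; python3 hz.py m
```

```text
{'time': 21.6, 'tcp_pos': [476.5, 74.5, 122.8], 'ee_rot': [179.8, -0.2, 81.4], 'contact_force': [1.2, 7.2, 2.3], 'torque': [1.5, -0.3, 0.0], 'grip_width': 13.3, 'joints': [13.4, 14.0, -29.7, 118.5, 9.0, 49.4, -30.0]}
60 [457.8 -24.4 130.6] [179.08333333 213.28333333]
m hook top 23 [458.  -24.6 131.6] 2.1 pix [178.96 213.48]
  loop tab 52 [470.   58.8 133.4]
```

Emit:
send_rows([
  [0, -0.002, 0, 0, 0],
  [0, -0.002, 0, 0, 0],
  [0, 0, 0, -0.001, 0],
  [0, 0, 0, -0.002, 0],
  [0, 0, 0, -0.002, 0],
  [0, 0, 0, -0.002, 0],
  [0, 0, 0, 0, 0],
  [0, 0, 0, 0, 0],
  [0, 0, 0, 0, 0],
])

```text
time: 22.82
tcp_pos: [475.5, 71.0, 129.6]
ee_rot: [179.9, -0.2, 81.4]
contact_force: [0.4, 7.7, 1.1]
grip_width: 13.3
```

```bash
python3 hook.py n; python3 hz.py n
```

```text
{'time': 22.8, 'tcp_pos': [475.5, 71.0, 129.6], 'ee_rot': [179.9, -0.2, 81.4], 'contact_force': [0.4, 7.7, 1.1], 'torque': [1.8, -0.2, 0.0], 'grip_width': 13.3, 'joints': [14.0, 13.3, -29.7, 118.4, 8.3, 50.1, -29.0]}
76 [457.8 -24.5 131. ] [178.75       212.30263158]
n hook top 21 [457.3 -27.2 133.2] 1.5 pix [178.6  214.24]
  loop tab 49 [469.2  55.5 139.3]
```

View pics/scene_n.png

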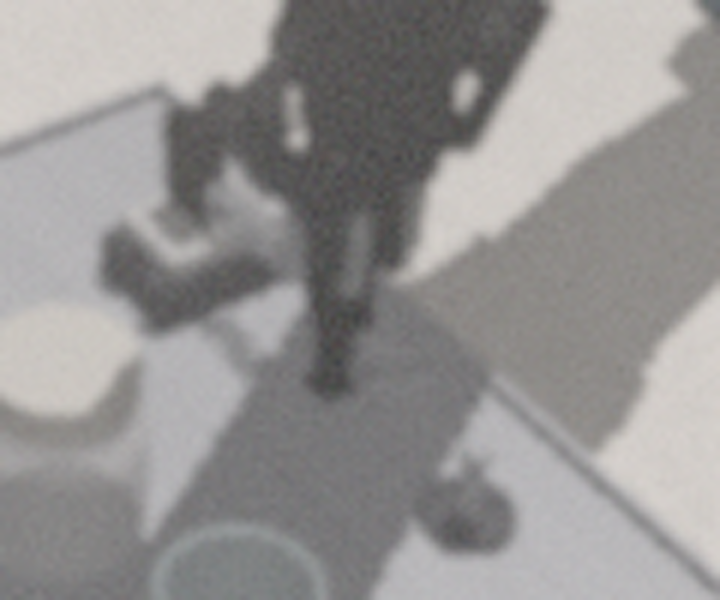

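Emit:
send_rows([
  [0, -0.001, 0, -0.001, 0],
  [0, -0.001, 0, -0.002, 0],
  [0, 0, 0, -0.002, 0],
  [0, 0, 0, -0.002, 0],
  [0, 0, 0, 0, 0],
  [0, 0, 0, 0, 0],
  [0, 0, 0, 0, 0],
])

```text
time: 23.8
tcp_pos: [474.5, 67.1, 136.1]
ee_rot: [180.0, -0.1, 81.3]
contact_force: [1.0, 5.1, -0.0]
grip_width: 13.1
```

```bash
python3 hook.py o; python3 hz.py o
```

```text
{'time': 23.8, 'tcp_pos': [474.5, 67.1, 136.1], 'ee_rot': [180.0, -0.1, 81.3], 'contact_force': [1.0, 5.1, -0.0], 'torque': [1.3, -0.2, -0.0], 'grip_width': 13.1, 'joints': [14.4, 12.6, -29.7, 118.2, 7.9, 51.0, -28.4]}
78 [457.7 -25.3 130.5] [179.08974359 212.42307692]
o hook top 21 [457.  -30.3 132.1] 1.6 pix [179.38 215.51]
  loop tab 49 [469.1  51.5 144.6]
```

View pics/scene_o.png

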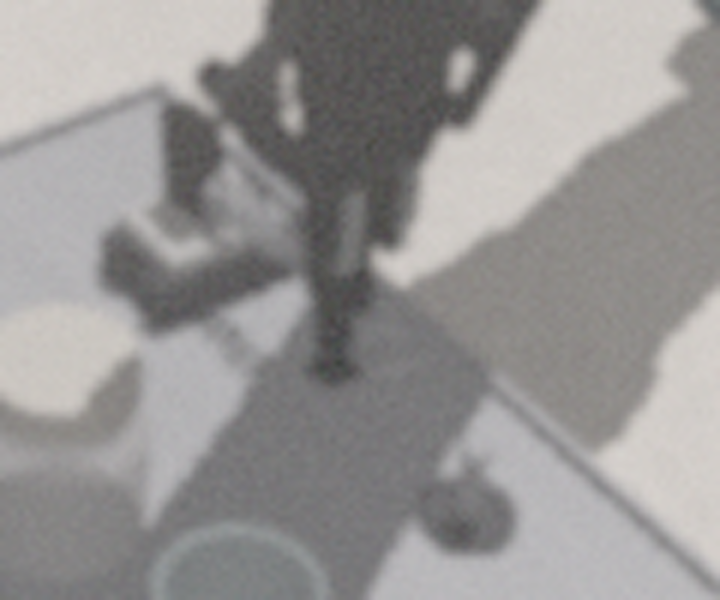

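View pics/top_o.png

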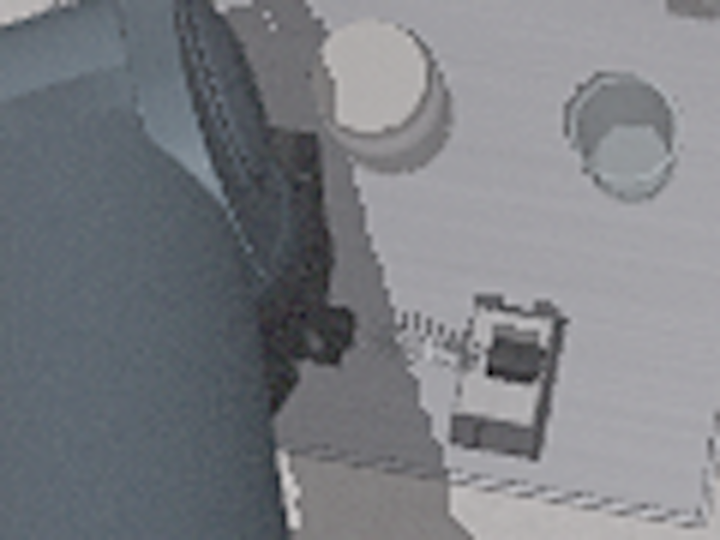

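Emit:
send_rows([
  [0, 0, 0, 0, 0],
  [0, 0, 0, 0, 0],
  [0, 0.004, 0, 0, 0],
  [0, 0.004, 0, 0, 0],
  [0, 0.004, 0, 0, 0],
  [0, 0.004, 0, -0.0005, 0],
  [0, 0, 0, 0, 0],
  [0, 0, 0, 0, 0],
], grip_force=100)

```text
time: 24.9
tcp_pos: [475.9, 81.1, 135.9]
ee_rot: [-179.9, 0.1, 81.3]
contact_force: [-0.1, -5.0, -3.8]
grip_width: 10.1
```

```bash
python3 hook.py p; python3 hz.py p
```

```text
{'time': 24.9, 'tcp_pos': [475.9, 81.1, 135.9], 'ee_rot': [-179.9, 0.1, 81.3], 'contact_force': [-0.1, -5.0, -3.8], 'torque': [-0.7, 0.2, -0.0], 'grip_width': 10.1, 'joints': [13.0, 13.1, -30.1, 117.7, 8.4, 51.4, -30.5]}
68 [457.6 -19.6 131.1] [178.95588235 210.64705882]
p hook top 21 [457.3 -21.8 133.1] 1.8 pix [179.04 212.62]
  loop tab 49 [470.9  65.  143.4]
```

View pics/scene_p.png

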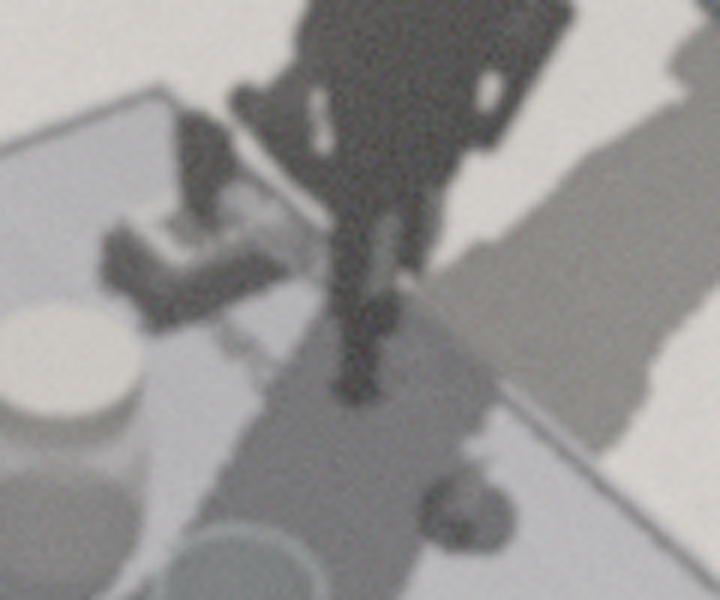

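View pics/top_p.png

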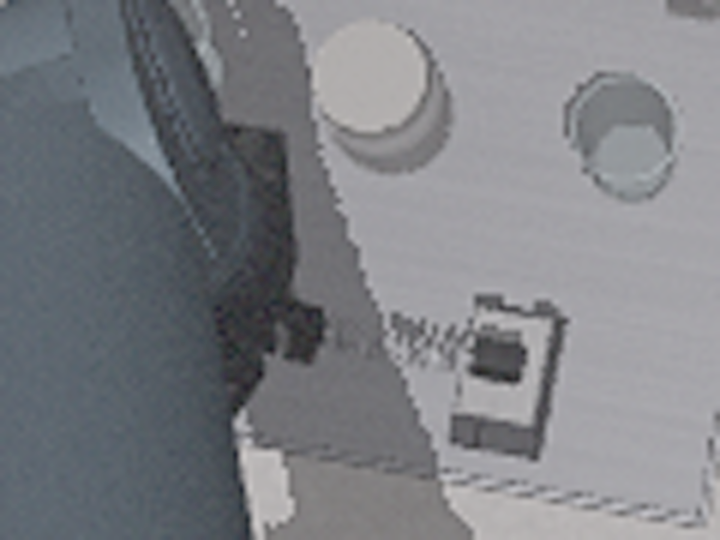

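Emit:
send_rows([
  [0, 0.004, 0, -0.0005, 0],
  [0, 0.004, 0, -0.0005, 0],
  [0, 0.004, 0, -0.0005, 0],
  [0, 0.004, 0, -0.0005, 0],
  [0, 0.004, 0, 0, 0],
  [0, 0.003, 0, 0, 0],
  [0, 0, 0, 0, 0],
  [0, 0, 0, 0, 0],
  [0, 0, 0, 0, 0],
])

```text
time: 26.12
tcp_pos: [479.4, 103.0, 137.9]
ee_rot: [-179.9, 0.2, 81.3]
contact_force: [-0.7, -7.0, -4.6]
grip_width: 10.1
```

```bash
python3 hook.py q; python3 hz.py q; python3 -c "
import cv2,numpy as np
im=np.load('scene_q.npz')['im'][:,:,::-1][225:285,275:345]
a=cv2.resize(im,None,fx=10,fy=10,interpolation=cv2.INTER_CUBIC);a=np.clip((a.astype(float)-30)*2.2,0,255).astype(np.uint8);cv2.imwrite('pics/q2.png',a)"
```

```text
{'time': 26.1, 'tcp_pos': [479.4, 103.0, 137.9], 'ee_rot': [-179.9, 0.2, 81.3], 'contact_force': [-0.7, -7.0, -4.6], 'torque': [-1.5, 0.3, -0.0], 'grip_width': 10.1, 'joints': [10.9, 13.9, -30.7, 116.6, 9.1, 51.9, -33.4]}
68 [457.7 -17.4 130.9] [179.01470588 210.55882353]
q hook top 21 [457.2 -20.9 132.5] 2.1 pix [179.04 212.41]
  loop tab 8 [471.7  65.6 124. ]
```

View pics/q2.png

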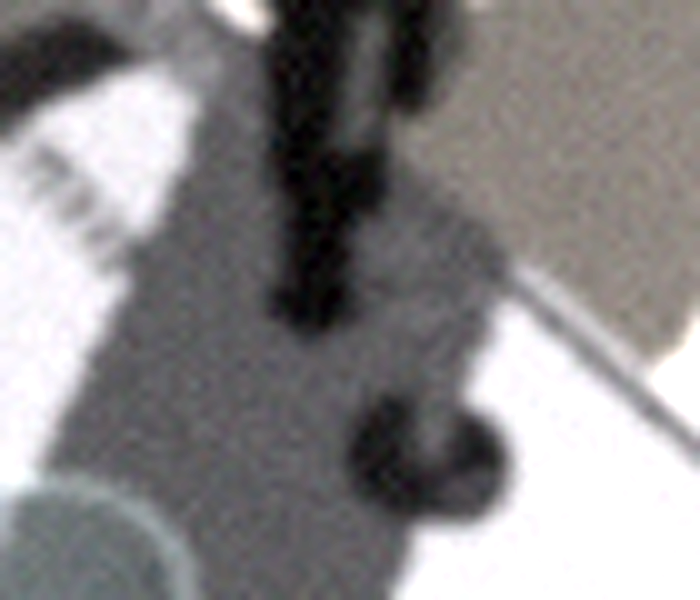

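View pics/top_q.png

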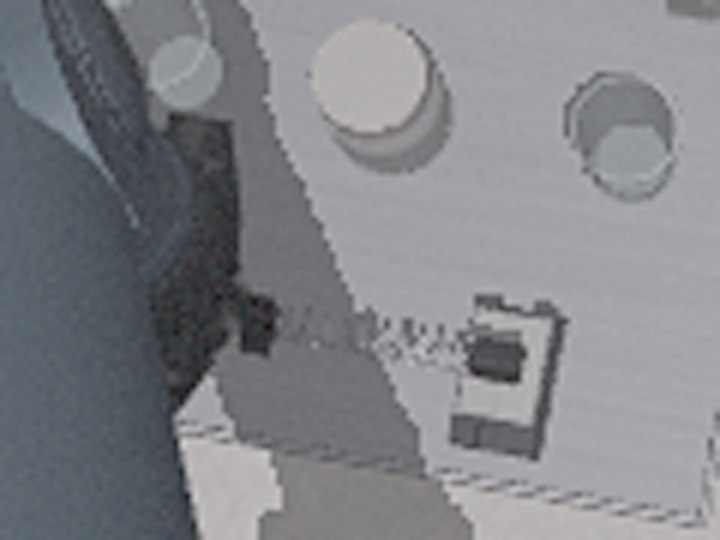

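```bash
python3 -c "
import cv2,numpy as np
im=np.load('scene_q.npz')['im'][:,:,::-1][238:278,298:338]
a=cv2.resize(cv2.GaussianBlur(im,(3,3),.6),None,fx=15,fy=15,interpolation=cv2.INTER_CUBIC);a=np.clip((a.astype(float)-45)*4.5,0,255).astype(np.uint8);cv2.imwrite('pics/q3.png',a)"
```

```text
(no output)
```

View pics/q3.png

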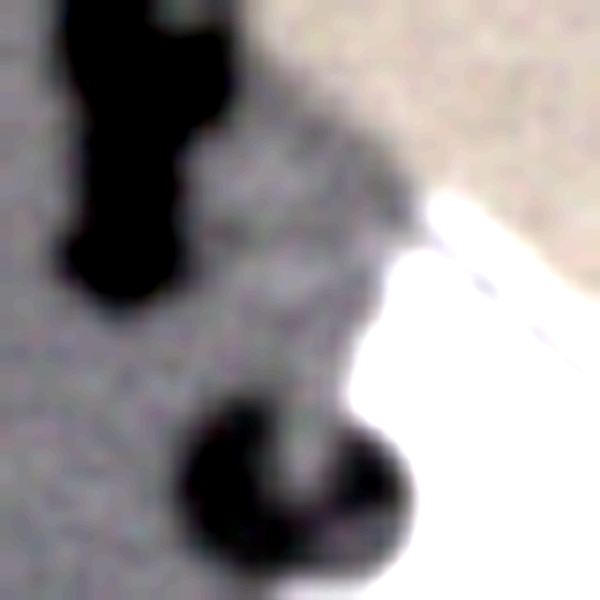

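```bash
cat > ring.py <<'E'
from h import *
import sys
im,d,K,T=load('scene_%s.npz'%sys.argv[1]);P=cloud(d,K,T);z=P[...,2]
lo=float(sys.argv[2]) if len(sys.argv)>2 else 86
m=(z>lo)&(z<124)&(P[...,1]>60)&(P[...,1]<175)&(P[...,0]>440)&(P[...,0]<520)
v,u=np.argwhere(m).min(0);V,U=np.argwhere(m).max(0);print('rows',v,V,'cols',u,U)
for a in range(v,V+1): print(a,' '.join('%3d'%z[a,b] if m[a,b] else '  .' for b in range(u,U+1)))
ex=np.linalg.norm
E
python3 ring.py q 80
```

```text
rows 229 267 cols 295 323
229   .   . 123 121   .   .   .   .   .   .   .   .   .   .   .   .   .   .   .   .   .   .   .   .   .   .   .   .   .
230   . 122   .   . 117   .   .   .   .   .   .   .   .   .   .   .   .   .   .   .   .   .   .   .   .   .   .   .   .
231 120   .   .   .   .   .   .   .   .   .   .   .   .   .   .   .   .   .   .   .   .   .   .   .   .   .   .   .   .
232   .   .   . 123   . 115 118   .   .   .   .   .   .   .   .   .   .   .   .   .   .   .   .   .   .   .   .   .   .
233 118   .   . 120   . 113   .   .   .   .   .   .   .   .   .   .   .   .   .   .   .   .   .   .   .   .   .   .   .
234 114   . 119 119 112 111   .   .   .   .   .   .   .   .   .   .   .   .   .   .   .   .   .   .   .   .   .   .   .
235 110 110 116 108   . 122 122   .   .   .   .   .   .   .   .   .   .   .   .   .   .   .   .   .   .   .   .   .   .
236   .   .   . 116   . 122 112   .   .   .   .   .   .   .   .   .   .   .   .   .   .   .   .   .   .   .   .   .   .
237   .   .   . 112 113 119 110 122   .   .   .   .   .   .   .   .   .   .   .   .   .   .   .   .   .   .   .   
[... 2905 characters left out ...]
   .   .   .   .   .   .   .   .   .   .   .   .   .   .   .   .   .   .   .  94  94  96  92   .   .
263   .   .   .   .   .   .   .   .   .   .   .   .   .   .   .   .   .   .   .   .   .   .  88  90  92  90   .   .   .
264   .   .   .   .   .   .   .   .   .   .   .   .   .   .   .   .   .   .   .   .   .   .  85  90  89  87   .   .   .
265   .   .   .   .   .   .   .   .   .   .   .   .   .   .   .   .   .   .   .   .   .   .  82  85  86  85   .   .   .
266   .   .   .   .   .   .   .   .   .   .   .   .   .   .   .   .   .   .   .   .   .   .  81  81  82  82   .   .   .
267   .   .   .   .   .   .   .   .   .   .   .   .   .   .   .   .   .   .   .   .   .   .   .   .  80   .   .   .   .
```

```bash
cat > rp.py <<'E'
from h import *
import sys
n,r0,r1,zl,zh=sys.argv[1],int(sys.argv[2]),int(sys.argv[3]),float(sys.argv[4]),float(sys.argv[5])
im,d,K,T=load('scene_%s.npz'%n);P=cloud(d,K,T);z=P[...,2]
m=np.zeros(z.shape,bool);m[r0:r1+1,308:332]=1;m&=(z>zl)&(z<zh)
q=P[m][:,:3];c,rad=cv2.minEnclosingCircle(q[:,:2].astype(np.float32));print('ring',np.round(c,1),round(rad,1),'z',q[:,2].mean().round(1),len(q))
im0,d0,K,T=load('scene0.npz');P0=cloud(d0,K,T)
h=np.zeros(z.shape,bool);h[257:263,315:324]=1;h&=(P0[...,2]>95)&(P0[...,2]<101);p=P0[h][:,:3].mean(0);print('head',p.round(1),h.sum())
D=p[:2]-np.array(c);a=np.radians(81.3);print('to go along tool x',D@[np.cos(a),np.sin(a)],'tool y',D@[np.sin(a),-np.cos(a)])
E
python3 rp.py q 248 257 105 113; python3 hz.py i
```

```text
ring [482.3 121.1] 17.5 z 109.7 85
head [485.2 135.4  97.3] 23
to go along tool x 14.568968630306786 tool y 0.6463289719972839
i hook top 22 [451.9 -25.  176.4] 205.6 pix [178.32 211.48]
  loop tab 53 [470.5  66.9 130.4]
```

```bash
cat >> rp.py <<'E'
s=q[:,:2]@[np.cos(a),np.sin(a)];t=q[:,:2]@[np.sin(a),-np.cos(a)]
ps=p[:2]@[np.cos(a),np.sin(a)];pt=p[:2]@[np.sin(a),-np.cos(a)]
print('x max-14:',np.sort(s)[-8:].round(1),'go',ps-(np.sort(s)[-4]-13.5),' y range',np.percentile(t,[2,98]),'post y',pt)
E
python3 rp.py q 248 257 105 113
```

```text
ring [482.3 121.1] 17.5 z 109.7 85
head [485.2 135.4  97.3] 23
to go along tool x 14.568968630306786 tool y 0.6463289719972839
x max-14: [207.8 208.  208.3 208.6 208.9 209.3 209.3 209.8] go 11.840362977737925  y range [446.85207308 471.92938828] post y 459.10054448755875
```

Emit:
send_rows([
  [0, 0.004, 0, 0, 0],
  [0, 0.004, 0, 0, 0],
  [0, 0.004, 0, 0, 0],
  [0, 0, 0, 0, 0],
  [0, 0, 0, 0, 0],
  [0, 0, 0, 0, 0],
  [0, 0, 0, 0, 0],
])

```text
time: 27.1
tcp_pos: [480.9, 113.5, 137.6]
ee_rot: [-179.9, 0.3, 81.3]
contact_force: [-1.0, -8.5, -4.3]
grip_width: 10.1
```

```bash
python3 hook.py s; python3 hz.py s; python3 ring.py s 95;python3 rp.py s 248 265 105 115
```

```text
{'time': 27.1, 'tcp_pos': [480.9, 113.5, 137.6], 'ee_rot': [-179.9, 0.3, 81.3], 'contact_force': [-1.0, -8.5, -4.3], 'torque': [-1.9, 0.2, 0.0], 'grip_width': 10.1, 'joints': [9.8, 14.4, -30.9, 116.0, 9.6, 52.2, -35.0]}
59 [457.2 -20.  132.1] [179.18644068 211.76271186]
s hook top 22 [457.2 -20.5 133.1] 1.9 pix [178.98 212.12]
  loop tab 5 [474.2  73.8 124.6]
rows 229 262 cols 294 327
229   .   .   .   . 121   .   .   .   .   .   .   .   .   .   .   .   .   .   .   .   .   .   .   .   .   .   .   .   .   .   .   .   .   .
230   .   .   .   .   .   .   .   .   .   .   .   .   .   .   .   .   .   .   .   .   .   .   .   .   .   .   .   .   .   .   .   .   .   .
231   .   .   .   .   . 123 123 119   .   .   .   .   .   .   .   .   .   .   .   .   .   .   .   .   .   .   .   .   .   .   .   .   .   .
232   .   .   .   . 121 123 114 118   .   .   .   .   .   .   .   .   .   .   .   .   .   .   .   .   .   .   .   .   .   .   .   .   .   .
233 117   .   . 120 121 111 112   .   .   . 121   .   .   .   .   .   .   .   .   .   .   .   .   .   .   .   .   .   .   .   .   .   .   .
234   . 113 
[... 3618 characters left out ...]
0   .   .
260   .   .   .   .   .   .   .   .   .   .   .   .   .   .   .   .   .   .   .   .   .   .   . 105 109 107 108 108 109 108 107   .   .   .
261   .   .   .   .   .   .   .   .   .   .   .   .   .   .   .   .   .   .   .   .   .   .   .  96  97  96  98  99  96   .   .   .   .   .
262   .   .   .   .   .   .   .   .   .   .   .   .   .   .   .   .   .   .   .   .   .   .   .   .   .  96  95  95   .   .   .   .   .   .
ring [484.1 126.4] 22.2 z 109.5 99
head [485.2 135.4  97.3] 23
to go along tool x 9.093337323745153 tool y -0.2865839934729471
x max-14: [217.9 218.2 218.6 219.5 219.7 219.9 220.  220.1] go 0.995736733056475  y range [446.04868738 471.10581654] post y 459.10054448755875
```

Emit:
send_rows([
  [0, 0.001, 0, 0.002, 0],
  [0, 0, 0, 0.002, 0],
  [0, 0, 0, 0.002, 0],
  [0, 0, 0, 0.002, 0],
  [0, 0, 0, 0.002, 0],
  [0, 0, 0, 0, 0],
  [0, 0, 0, 0, 0],
])

```text
time: 28.08
tcp_pos: [481.5, 114.6, 128.4]
ee_rot: [-179.9, 0.3, 81.3]
contact_force: [-2.1, -8.7, -1.5]
grip_width: 10.2
```

```bash
python3 hook.py t; python3 hz.py t; python3 ring.py t 84 | tail -18
```

```text
{'time': 28.1, 'tcp_pos': [481.5, 114.6, 128.4], 'ee_rot': [-179.9, 0.3, 81.3], 'contact_force': [-2.1, -8.7, -1.5], 'torque': [-2.2, 0.4, -0.1], 'grip_width': 10.2, 'joints': [9.4, 15.3, -30.8, 116.3, 10.3, 51.1, -35.7]}
63 [457.2 -17.1 132.9] [179.0952381  210.36507937]
t hook top 22 [457.8 -17.4 133.6] 1.7 pix [178.92 210.92]
  loop tab 0 [nan nan nan]
249   .   .   .   .   .   .   .   .   .   .   .   . 103 104 107 109 111 114 113 113 111 111 109   .   .   .   .   .   .   .   .   .   .
250   .   .   .   .   .   .   .   .   .   .   .   . 100 103 104 107 110   . 112 110 111 107 106   .   .   .   .   .   .   .   .   .   .
251   .   .   .   .   .   .   .   .   .   .   .   .  96  96 102 103 106 108 109 106 105 105 103   .   .   .   .   .   .   .   .   .   .
252   .   .   .   .   .   .   .   .   .   .   .   .  92  95  99 101 104 107 104 103 103 101   .   .   .   .   .   .   .   .   .   .   .
253   .   .   .   .   .   .   .   .   .   .   .   .  90  94  94  96 102 103 104 100  99   .   .   .   .   .   .   .   .   .   .   .   .
254   .   .   .   .   .   .   .   .   .   .   .   .  87  90  9
[... 944 characters left out ...]
.   .   .   .   .   .   .  97  98  99   .  95  96  97  98  98  95  98 100  99   .
262   .   .   .   .   .   .   .   .   .   .   .   .   .   .   .   .   .   .   .   .  97  98  98  97  99  96  93  98 102  98  99  97   .
263   .   .   .   .   .   .   .   .   .   .   .   .   .   .   .   .   .   .   .   .   .  97  99  98  98 100  98  98  98  96  98   .   .
264   .   .   .   .   .   .   .   .   .   .   .   .   .   .   .   .   .   .   .   .   .   .   .  96  96  97  97  99  97  95   .   .   .
265   .   .   .   .   .   .   .   .   .   .   .   .   .   .   .   .   .   .   .   .   .   .   .   .  85  86  84   .   .   .   .   .   .
266   .   .   .   .   .   .   .   .   .   .   .   .   .   .   .   .   .   .   .   .   .   .   .   .   .   .  84   .   .   .   .   .   .
  return _methods._mean(a, axis=axis, dtype=dtype,
  ret = um.true_divide(
```

Emit:
send_rows([
  [0, 0, 0, 0.002, 0],
  [0, 0, 0, 0.002, 0],
  [0, 0, 0, 0.002, 0],
  [0, 0, 0, 0.002, 0],
  [0, 0, 0, 0.002, 0],
  [0, 0, 0, 0, 0],
  [0, 0, 0, 0, 0],
])

```text
time: 29.05
tcp_pos: [482.6, 114.8, 120.6]
ee_rot: [180.0, 0.4, 81.3]
contact_force: [-4.5, -9.8, 9.5]
grip_width: 10.0
```

```bash
python3 hook.py u; python3 hz.py u 2>/dev/null; python3 ring.py u 78 | tail -18
```

```text
{'time': 29.0, 'tcp_pos': [482.6, 114.8, 120.6], 'ee_rot': [180.0, 0.4, 81.3], 'contact_force': [-4.5, -9.8, 9.5], 'torque': [-2.7, 1.2, -0.1], 'grip_width': 10.0, 'joints': [9.1, 16.1, -30.6, 116.6, 11.0, 50.2, -36.3]}
69 [457.  -17.1 132.4] [178.76811594 209.73913043]
u hook top 22 [458.6 -15.1 133.3] 1.3 pix [178.37 209.78]
  loop tab 0 [nan nan nan]
250   .   .   .   .   .   .   .   .   .   .  96  98 101 102 106 108 111 110 121   . 108 106   .   .   .   .   .   .   .   .   .
251   .   .   .   .   .   .   .   .   .   .  92  96 100 100 104 104 109 109 109 107 103 103   .   .   .   .   .   .   .   .   .
252   .   .   .   .   .   .   .   .   .   .   .  93  95  99 101 102 105 103 106 103 103 100   .   .   .   .   .   .   .   .   .
253   .   .   .   .   .   .   .   .   .   .   .  89  92  94  96 101 103 103 101 100  98  98   .   .   .   .   .   .   .   .   .
254   .   .   .   .   .   .   .   .   .   .   .  87  88  91  97  98 100  98  99  96  94   .   .   .   .   .   .   .   .   .   .
255   .   .   .   .   .   .   .   .   .   .   .  84  87  89  93  96  95  96  95  94   .   .   .   .   . 
[... 859 characters left out ...]
   .  86  90  88   .   .   .   .  94  97  96  96  88  90  90
263   .   .   .   .   .   .   .   .   .   .   .   .   .   .   .   .   .  87  89  89   .   .   .  86  90  92  91   .  86  90  90
264   .   .   .   .   .   .   .   .   .   .   .   .   .   .   .   .   .   .  87  88  90   .   .  85  88  90  88   .  90  89  87
265   .   .   .   .   .   .   .   .   .   .   .   .   .   .   .   .   .   .  87  90  89  90  89  81  83  86  91  89  88  87  89
266   .   .   .   .   .   .   .   .   .   .   .   .   .   .   .   .   .   .   .  86  86  88  90  88  88  87  88  89  90  87   .
267   .   .   .   .   .   .   .   .   .   .   .   .   .   .   .   .   .   .   .   .   .  87  85  86  89  87  86  87   .   .   .
```

View pics/scene_u.png

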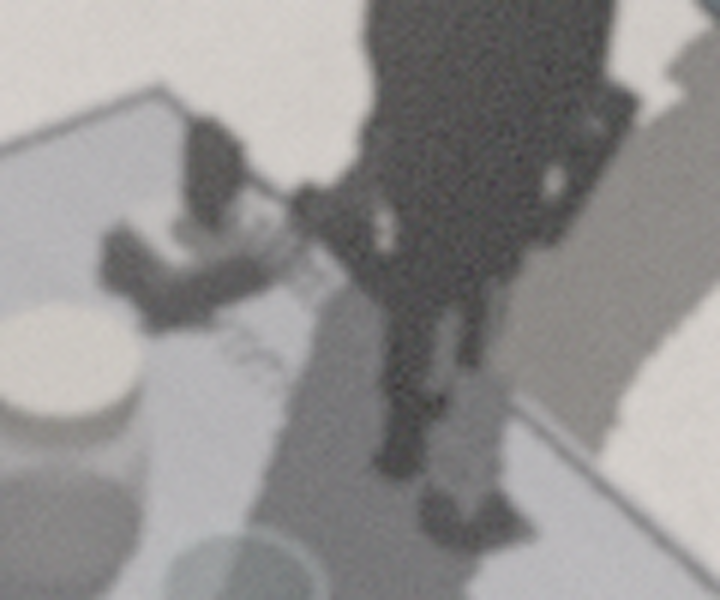

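View pics/top_u.png

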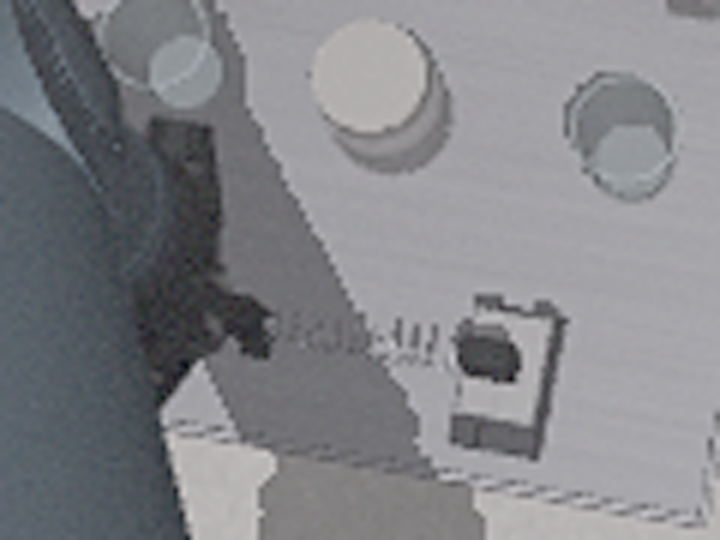

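Emit:
send_rows([
  [0, -0.002, 0, 0, 0],
  [0, -0.002, 0, 0, 0],
  [0, 0, 0, -0.001, 0],
  [0, 0, 0, 0, 0],
  [0, 0, 0, 0, 0],
])

```text
time: 29.78
tcp_pos: [482.2, 112.8, 120.9]
ee_rot: [179.9, 0.2, 81.3]
contact_force: [-2.2, -5.6, 3.1]
grip_width: 10.4
```

```bash
python3 hook.py v; python3 hz.py v 2>/dev/null; python3 ring.py v 78 | tail -14
```

```text
{'time': 29.8, 'tcp_pos': [482.2, 112.8, 120.9], 'ee_rot': [179.9, 0.2, 81.3], 'contact_force': [-2.2, -5.6, 3.1], 'torque': [-1.9, 0.6, -0.1], 'grip_width': 10.4, 'joints': [9.5, 15.9, -30.6, 116.7, 10.7, 50.0, -35.7]}
64 [457.4 -15.9 131.9] [178.859375 210.375   ]
v hook top 22 [458.6 -15.9 133.1] 1.7 pix [178.5  210.29]
  loop tab 0 [nan nan nan]
254   .   .   .   .   .   .   .   .  84  85  88  92  96  97  98  97  94  95   .   .   .   .   .   .   .   .   .   .
255   .   .   .   .   .   .   .   .  83  84  87  89  92  95  94  95  92   .   .   .   .   .   .   .   .   .   .   .
256   .   .   .   .   .   .   .   .  78  82  85  86  87  86  85  90  92   .   .   .   .   .   .   .   .   .   .   .
257   .   .   .   .   .   .   .   .   .  80  83  83  83  85  82  89  89  91  90  92  89  90  89  89   .   .   .   .
258   .   .   .   .   .   .   .   .   .  79  81  81  83  83  80  78  90  89  89  89  89  89  98  97  99  90   .   .
259   .   .   .   .   .   .   .   .   .   .   .  78  79  79   .  90  88  89  89  85   .  96  96  98  97  98  89   .
260   .   .   .   .   .   .   .   .   .   .   .   . 
[... 175 characters left out ...]
  90
262   .   .   .   .   .   .   .   .   .   .   .   .   .   .   .  89  88   .   .   .   .   .  95  96  97  97  91  90
263   .   .   .   .   .   .   .   .   .   .   .   .   .   .   .  89  90  91   .   .   .  89  91  93  92   .  90  91
264   .   .   .   .   .   .   .   .   .   .   .   .   .   .   .   .  88  90  89  90   .  87  89  89  88  89  88  90
265   .   .   .   .   .   .   .   .   .   .   .   .   .   .   .   .   .  87  89  90  90  90  89  89  89  90  88   .
266   .   .   .   .   .   .   .   .   .   .   .   .   .   .   .   .   .   .  87  87  88  90  88  88  87  87   .   .
267   .   .   .   .   .   .   .   .   .   .   .   .   .   .   .   .   .   .   .   .   .  79  86  79  78   .   .   .
```

Ring is level under the head around the neck; release.

Emit:
send_rows([
  [20, -0.001, 0, 0, 0],
  [30, 0, 0, 0, 0],
  [50, 0, 0, 0, 0],
  [50, 0, 0, 0, 0],
  [50, 0, 0, 0, 0],
  [50, 0, 0, -0.01, 0],
  [50, 0, 0, -0.02, 0],
  [50, 0, 0, -0.03, 0],
  [50, 0, 0, -0.03, 0],
  [50, 0, 0, 0, 0],
])

```text
time: 31.12
tcp_pos: [483.7, 113.6, 212.8]
ee_rot: [179.6, -0.1, 81.3]
contact_force: [-0.6, -0.9, -0.6]
grip_width: 42.6
```

Emit:
send_rows([
  [50, 0.03, 0, -0.03, 0],
  [50, 0.05, 0, -0.03, 0],
  [50, 0.05, 0, 0, 0],
  [50, 0.05, 0, 0, 0],
  [50, 0.05, 0, 0, 0],
  [50, 0, 0, 0, 0],
  [50, 0, 0, 0, 0],
  [50, 0, 0, 0, 0],
])

```text
time: 32.12
tcp_pos: [516.5, 338.0, 268.9]
ee_rot: [-180.0, 0.1, 81.2]
contact_force: [0.4, -0.2, -0.1]
grip_width: 42.9
```

```bash
python3 hook.py w; python3 hz.py w 2>/dev/null; python3 ring.py w 78 | tail -20
```

```text
{'time': 32.1, 'tcp_pos': [516.5, 338.0, 268.9], 'ee_rot': [-180.0, 0.1, 81.2], 'contact_force': [0.4, -0.2, -0.1], 'torque': [-0.0, -0.0, -0.0], 'grip_width': 42.9, 'joints': [-7.1, 21.0, -37.6, 92.3, 13.4, 71.4, -56.0]}
65 [457.5 -16.9 132.1] [178.6        210.35384615]
w hook top 22 [458.9 -16.5 133. ] 2.1 pix [178.15 210.48]
  loop tab 0 [nan nan nan]
248   .   .   .   .   .   .   .   .  97 102 103 105 107 111 111 114 114 113 112 110   .   .   .   .   .   .   .   .   .
249   .   .   .   .   .   .   .   .  96  98 101 103 105 108 110 112 112 111 110 106   .   .   .   .   .   .   .   .   .
250   .   .   .   .   .   .   .   .   .  95 100 102 104 106 106 109 109 108 107 104   .   .   .   .   .   .   .   .   .
251   .   .   .   .   .   .   .   .   .  92  95  99 100 103 105 107 106 104 103 103   .   .   .   .   .   .   .   .   .
252   .   .   .   .   .   .   .   .   .  89  93  96  96 102 102 105 101 102 101  97   .   .   .   .   .   .   .   .   .
253   .   .   .   .   .   .   .   .   .  87  86  91  96  97  99 101 100  98  96  95   .   .   .   .   .   .   .   .   .
254   .   .   .   .   
[... 957 characters left out ...]
   .   .   .   .   .   .   .   .   .   .   .   .  88  91  90   .   .   .   .  96  96  94  97  93  94
263   .   .   .   .   .   .   .   .   .   .   .   .   .   .   .   .  89  89  92  93   .   .  88  88  91  91  91  91  91
264   .   .   .   .   .   .   .   .   .   .   .   .   .   .   .   .   .  87  90  90  90  91  92  91  91  91  92  87  88
265   .   .   .   .   .   .   .   .   .   .   .   .   .   .   .   .   .   .  88  90  90  90  91  91  90  91  89  89   .
266   .   .   .   .   .   .   .   .   .   .   .   .   .   .   .   .   .   .   .   .   .  89  88  89  89  83   .   .   .
267   .   .   .   .   .   .   .   .   .   .   .   .   .   .   .   .   .   .   .   .   .   .   .   .  79  80   .   .   .
```

View pics/scene_w.png

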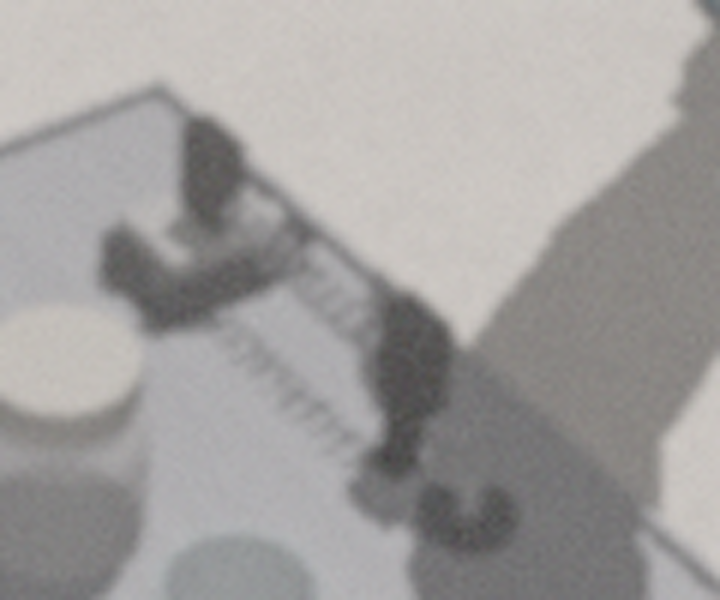

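View pics/top_w.png

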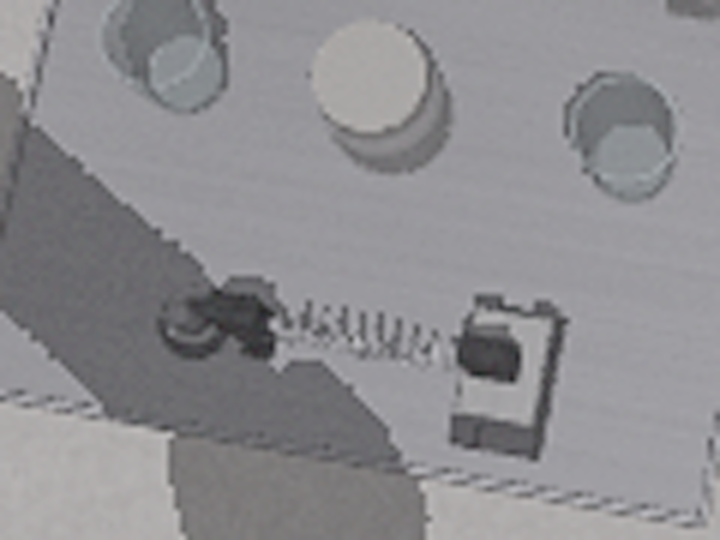

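```bash
cat > cmp.py <<'E'
from h import *
import sys
for n in sys.argv[1:]:
    im,d,K,T=load('top_%s.npz'%n);P=cloud(d,K,T);z=P[...,2]
    print(n,'hook');print(z[173:184,203:221].astype(int))
    if n in('w','y','x'): print('loop tab');print(z[166:182,160:180].astype(int))
for n,(a,b,c,e) in dict(g=(255,275,298,314),w=(255,268,310,328)).items():
    im,d,K,T=load('scene_%s.npz'%n);z=cloud(d,K,T)[...,2][a:b,c:e]
    print(n,z.astype(int));
E
python3 cmp.py i w
```

```text
i hook
[[  67   57   65   64   66   62   91   93   90   89   91   94   91   87
    93   92   88   88]
 [  64   64   61   60   62   63   88   92   89   95   90   94   91   92
    88   90   91   93]
 [  60   61   63   66   61   83   90   90   92   94   91   95   90   92
    88   88   90   89]
 [ 108   63  107   67   63  129  129  133  131  129  131  129   94   94
    91   88   88   91]
 [ 108   63  111   61  105  132  133  131  131  130  130  131  132  131
    91   95   92   94]
 [ 110   62  106   64  111  129  131  132  129  131  129  130  129  130
   118   91   91   90]
 [ 106   97  110   62  109  132  133  131  132 1118  135  133  130  128
   111   92   90   90]
 [ 111   99  109   93  109  129  130  132  132  131  130  131  132  130
   109   89   89   90]
 [ 102   61  105  101  105   92  115  119  122  124  127  132  132 1118
   105   91   93   90]
 [  61   62   62   60   94   92   94  103  102  111  107  113  118  115
   100   88   91   87]
 [  63   66   63   60   93   92   94   91   90   87   91   93   94  101
    92   86   90   83]]
w hook
[[ 60  60  66  62  64  61  91  90  93  8
[... 3776 characters left out ...]
 93  61  62  64  63  64]
 [ 78  91  92  89  63  64  62  98  98  99  97  97  92  92  65  64  62  63]
 [ 74  90  90  69  65  63  62  96  97  97  98 100  96  91  65  63  65  63]
 [ 70  90  92  65  62  63  64  95  95  96  98  96  94  92  63  64  62  64]
 [ 67  88  91  90  64  64  64  63  96  96  94  97  93  94  63  63  64  64]
 [ 61  89  89  92  93  64  63  88  88  91  91  91  91  91  63  62  63  64]
 [ 62  64  87  90  90  90  91  92  91  91  91  92  87  88  64  63  63  63]
 [ 63  65  64  88  90  90  90  91  91  90  91  89  89  65  63  63  63  62]
 [ 63  64  70  69  67  68  89  88  89  89  83  66  69  68  63  63  64  62]
 [ 65  70  67  67  65  66  68  77  77  79  80  66  67  69  67  65  65  64]]
```

Emit:
send_rows([
  [50, 0, 0, 0, 0],
  [50, 0, 0, 0, 0],
  [50, 0, 0, 0, 0],
  [50, 0, 0, 0, 0],
  [50, 0, 0, 0, 0],
  [50, 0, 0, 0, 0],
  [50, 0, 0, 0, 0],
  [50, 0, 0, 0, 0],
])

```text
time: 33.22
tcp_pos: [516.0, 340.1, 269.5]
ee_rot: [180.0, 0.0, 81.3]
contact_force: [0.2, 0.2, 0.4]
grip_width: 42.9
```

```bash
python3 hook.py x
python3 - <<'E'
from h import *
def st(n):
    im,d,K,T=load('top_%s.npz'%n);P=cloud(d,K,T);z=P[...,2]
    for a,b,c,e in((173,184,203,221),(166,182,160,176)):
        s=z[a:b,c:e];m=(s>126)&(s<150);print(n,'tab top z',np.median(s[m]).round(2),s[m].mean().round(2),m.sum(),P[a:b,c:e][m][:,:2].mean(0).round(1))
st('i');st('w');st('x')
for n,(a,b,c,e) in dict(g=(248,257,298,314),w=(256,268,311,328),x=(256,268,311,328)).items():
    im,d,K,T=load('scene_%s.npz'%n);z=cloud(d,K,T)[...,2][a:b,c:e];s=z[(z>86)&(z<93.5)];print(n,'ring',s.mean().round(2),len(s))
E
```

```text
{'time': 33.2, 'tcp_pos': [516.0, 340.1, 269.5], 'ee_rot': [180.0, 0.0, 81.3], 'contact_force': [0.2, 0.2, 0.4], 'torque': [0.0, -0.0, -0.0], 'grip_width': 42.9, 'joints': [-7.2, 21.0, -37.7, 92.2, 13.4, 71.4, -56.1]}
62 [457.9 -16.9 131.1] [178.79032258 210.40322581]
i tab top z 131.31 131.25 45 [459.6 -19.7]
i tab top z nan nan 0 [nan nan]
w tab top z 132.43 132.63 48 [459.2 -16.4]
w tab top z 132.62 132.34 48 [478.2  98.6]
x tab top z 132.23 132.26 48 [459.3 -16.3]
x tab top z 132.31 132.53 47 [478.3  98.8]
g ring 89.54 66
w ring 90.81 76
x ring 91.09 78
  return _methods._mean(a, axis=axis, dtype=dtype,
  ret = ret.dtype.type(ret / rcount)
<stdin>:5: RuntimeWarning: Mean of empty slice.
  ret = um.true_divide(
```

```bash
python3 -c "
from cell import r
print(r.job_done())"
```

```text
the job is handed in; nothing more can be done
None
```

The spring is fitted and the job is handed in at about 33 s of the 64 s allowed. The hand-in reports no verdict, so what follows rests on my own last checks.

**What I did:** I took the black spring off the rack by its hook tab and pushed the leg into the tab's hole. I released the hook and took the loop tab. Lifting alone raised the leg with the loop, so I lowered it and tilted the loop end up against the hole's wall, which brought the leg back down. Then I stretched the spring, lowered the loop over the post's head, let go and moved away.

**Last checks:**
- **Leg:** the hook tab stands about 1 mm higher than when fully home, which puts the tip near 11 mm above the deck (limit 14 mm). This is not quite fully home. I judged the margin enough and did not press it down again.
- **Loop:** it sits round the neck under the head, its centre about 25 mm above the deck (limit 28.5 mm). Its centre is about 5 mm from the post's axis (limit 7.5 mm); I worked that out from the loop and neck sizes instead of measuring it directly.
- **Stretch:** the spring stays stretched by about 29 mm.
- **At rest:** two pictures a second apart agree to within 0.4 mm, and the gripper is clear of everything.
- **Beakers and jar:** they look unmoved in the last pictures.

**Disagreements:** the scene camera read 3 to 5 mm off the top camera in places, so I compared the ring and the post within the same camera. The spring also looks slightly rolled, which may explain the extra 1 mm of height.

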